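Ready the pin-test fixture

TASK

Get the test fixture ready to run: slide every orange spacer sleeve down on the two guide posts, no more than two on a post, each lying flat on the bed or on the sleeve below, and hang every blue pin cup by its steel hook over the front rim of the green tote, cup on the outside towards the robot. Only when all of them are in place, press the red start button fully down and let it come up again. Leave the other things on the bench alone.

Things in the scene. Friction and masses are not known exactly. Their poses are not given: they have to be found in the camera images.
- fixture: black pin-test fixture bed, fixed, 200 (x) x 260 (y) x 30 mm high, origin at the centre of its underside; x points away from the robot, y to the left, its yaw varies. A clear tilted-back probe head (up to 170 mm high) stands beyond its far edge.
- post_left (a point): foot of the left (+y) steel guide post, on its axis, at the bed's top face. The post is fixed and upright, 18 mm in diameter, 68 mm high; its top 10 mm tapers to 8 mm. It is on the bed's middle line, 100 mm from the front and far edges. Axes as the fixture's, z up.
- post_right (a point): foot of the right (-y) guide post, same as the left one, 180 mm from it.
- start_button (a joint): red push button, 32 mm across, near the front edge of the bed between the posts; travel in m, 0 = up, 0.006 = fully down, which takes 5 N; springs back.
- start_button_top (a point): centre of the red button's top face.
- bin: green open tote, fixed, 160 (x) x 280 (y) x 120 mm high, walls 7 mm thick, origin at the centre of its underside; its x axis points away from the robot, so its front wall, one of the two long ones (along y), faces the robot; its yaw varies.
- rim_front (a point): middle of the top edge of the tote's front wall, at mid thickness; axes as the tote's (y along the rim, -x outward to the robot).
- sleeve1: orange spacer sleeve standing on its flat end (axis z), a ring 60 mm outside, 21 mm bore, 30 mm high, about 100 g; origin on its axis at its underside. Absent in some starts.
- sleeve2: orange spacer sleeve standing on its flat end (axis z), a ring 60 mm outside, 21 mm bore, 30 mm high, about 100 g; origin on its axis at its underside. Absent in some starts.
- sleeve3: orange spacer sleeve standing on its flat end (axis z), a ring 60 mm outside, 21 mm bore, 30 mm high, about 100 g; origin on its axis at its underside. Absent in some starts.
- sleeve4: orange spacer sleeve standing on its flat end (axis z), a ring 60 mm outside, 21 mm bore, 30 mm high, about 100 g; origin on its axis at its underside. Absent in some starts.
- cup1: blue open hang-on pin cup standing upright, 44 (x) x 50 (y) x 42 mm high, about 130 g, origin at the centre of its underside. A white upright grip fin, 40 mm long along x, 12 mm thick in y, rises over the middle from inside the cup to 78 mm above the underside. A steel hook is on its +x side (the back). Absent in some starts.
- cup1_hook (a point): middle of the underside of that cup's hook, mid slot: 28 mm in +x and 37 mm up from the cup's origin; sits on the rim when hung. The hook, 30 mm wide, reaches level from the cup's back, then down: slot 12 mm wide from the back (x = 22 mm) to the down-turned tip (x = 34 to 38 mm), which ends 18 mm above the cup's underside. Axes as the cup's.
- cup2: blue open hang-on pin cup standing upright, 44 (x) x 50 (y) x 42 mm high, about 130 g, origin at the centre of its underside. A white upright grip fin, 40 mm long along x, 12 mm thick in y, rises over the middle from inside the cup to 78 mm above the underside. A steel hook is on its +x side (the back). Absent in some starts.
- cup2_hook (a point): middle of the underside of that cup's hook, mid slot: 28 mm in +x and 37 mm up from the cup's origin; sits on the rim when hung. The hook, 30 mm wide, reaches level from the cup's back, then down: slot 12 mm wide from the back (x = 22 mm) to the down-turned tip (x = 34 to 38 mm), which ends 18 mm above the cup's underside. Axes as the cup's.
- cup3: blue open hang-on pin cup standing upright, 44 (x) x 50 (y) x 42 mm high, about 130 g, origin at the centre of its underside. A white upright grip fin, 40 mm long along x, 12 mm thick in y, rises over the middle from inside the cup to 78 mm above the underside. A steel hook is on its +x side (the back). Absent in some starts.
- cup3_hook (a point): middle of the underside of that cup's hook, mid slot: 28 mm in +x and 37 mm up from the cup's origin; sits on the rim when hung. The hook, 30 mm wide, reaches level from the cup's back, then down: slot 12 mm wide from the back (x = 22 mm) to the down-turned tip (x = 34 to 38 mm), which ends 18 mm above the cup's underside. Axes as the cup's.
- screwdriver: screwdriver, 150 mm long; a bystander, to be left alone; origin at its underside, mid length.
- wrench: wrench, 150 mm long; a bystander, to be left alone; origin at its underside, mid length.
- jar: amber jar, 56 mm across, 70 mm high; a bystander, to be left alone; origin at its underside.
- bottle: white bottle, 52 mm across, 130 mm high; a bystander, to be left alone; origin at its underside.
- meter: yellow hand meter, 75 x 140 x 34 mm; a bystander, to be left alone; origin at its underside.
- can: aluminium can, 60 mm across, 110 mm high; a bystander, to be left alone; origin at its underside.
Mind the look-alikes: they are no part of the job. What is shaped like the sleeve3 but white is not meant.

How it is judged (in metres and radians):
On the way, in this order (a step that is already met when the one before it is completed fails the run):
1. all sleeves present are down on the posts and all cups present hang on the tote's front rim, let go (((horizontal distance between sleeve1 and post_left below 0.006 m and z of sleeve1 in the frame of post_left below 0.037 m and angle between sleeve1's own z axis and vertical below 0.15 rad) or (horizontal distance between sleeve1 and post_right below 0.006 m and z of sleeve1 in the frame of post_right below 0.037 m and angle between sleeve1's own z axis and vertical below 0.15 rad)) and ((horizontal distance between sleeve2 and post_left below 0.006 m and z of sleeve2 in the frame of post_left below 0.037 m and angle between sleeve2's own z axis and vertical below 0.15 rad) or (horizontal distance between sleeve2 and post_right below 0.006 m and z of sleeve2 in the frame of post_right below 0.037 m and angle between sleeve2's own z axis and vertical below 0.15 rad)) and ((horizontal distance between sleeve3 and post_left below 0.006 m and z of sleeve3 in the frame of post_left below 0.037 m and angle between sleeve3's own z axis and vertical below 0.15 rad) or (horizontal distance between sleeve3 and post_right below 0.006 m and z of sleeve3 in the frame of post_right below 0.037 m and angle between sleeve3's own z axis and vertical below 0.15 rad)) and ((horizontal distance between sleeve4 and post_left below 0.006 m and z of sleeve4 in the frame of post_left below 0.037 m and angle between sleeve4's own z axis and vertical below 0.15 rad) or (horizontal distance between sleeve4 and post_right below 0.006 m and z of sleeve4 in the frame of post_right below 0.037 m and angle between sleeve4's own z axis and vertical below 0.15 rad)) and x of cup1_hook in the frame of rim_front between -0.009 and 0.009 m and y of cup1_hook in the frame of rim_front between -0.135 and 0.135 m and z of cup1_hook in the frame of rim_front between -0.008 and 0.008 m and x of each of cup1, cup2, cup3 in the frame of rim_front below -0.01 m and angle between each of cup1, cup2, cup3's own z axis and vertical below 0.3 rad and x of cup2_hook in the frame of rim_front between -0.009 and 0.009 m and y of cup2_hook in the frame of rim_front between -0.135 and 0.135 m and z of cup2_hook in the frame of rim_front between -0.008 and 0.008 m and x of cup3_hook in the frame of rim_front between -0.009 and 0.009 m and y of cup3_hook in the frame of rim_front between -0.135 and 0.135 m and z of cup3_hook in the frame of rim_front between -0.008 and 0.008 m and contact force between the fingers and sleeve1 below 0.2 N and contact force between the fingers and sleeve2 below 0.2 N and contact force between the fingers and sleeve3 below 0.2 N and contact force between the fingers and sleeve4 below 0.2 N and contact force between the fingers and cup1 below 0.2 N and contact force between the fingers and cup2 below 0.2 N and contact force between the fingers and cup3 below 0.2 N), for 0.3 s.
2. the start button is pressed down (value of joint start_button above 0.004 m), for 0.05 s.
At the end, for the whole second after the job is handed in: Each sleeve present: flat, within 6 mm of a post's axis, underside under 37 mm above the bed. Each cup present: outside the tote's front wall, hook underside within 9 mm of mid wall and 8 mm of rim height, tilt under 0.3 rad. All at rest; button pressed 4 mm after that, and up again (((horizontal distance between sleeve1 and post_left below 0.006 m and z of sleeve1 in the frame of post_left below 0.037 m and angle between sleeve1's own z axis and vertical below 0.15 rad) or (horizontal distance between sleeve1 and post_right below 0.006 m and z of sleeve1 in the frame of post_right below 0.037 m and angle between sleeve1's own z axis and vertical below 0.15 rad)) and ((horizontal distance between sleeve2 and post_left below 0.006 m and z of sleeve2 in the frame of post_left below 0.037 m and angle between sleeve2's own z axis and vertical below 0.15 rad) or (horizontal distance between sleeve2 and post_right below 0.006 m and z of sleeve2 in the frame of post_right below 0.037 m and angle between sleeve2's own z axis and vertical below 0.15 rad)) and ((horizontal distance between sleeve3 and post_left below 0.006 m and z of sleeve3 in the frame of post_left below 0.037 m and angle between sleeve3's own z axis and vertical below 0.15 rad) or (horizontal distance between sleeve3 and post_right below 0.006 m and z of sleeve3 in the frame of post_right below 0.037 m and angle between sleeve3's own z axis and vertical below 0.15 rad)) and ((horizontal distance between sleeve4 and post_left below 0.006 m and z of sleeve4 in the frame of post_left below 0.037 m and angle between sleeve4's own z axis and vertical below 0.15 rad) or (horizontal distance between sleeve4 and post_right below 0.006 m and z of sleeve4 in the frame of post_right below 0.037 m and angle between sleeve4's own z axis and vertical below 0.15 rad)) and x of cup1_hook in the frame of rim_front between -0.009 and 0.009 m and y of cup1_hook in the frame of rim_front between -0.135 and 0.135 m and z of cup1_hook in the frame of rim_front between -0.008 and 0.008 m and x of each of cup1, cup2, cup3 in the frame of rim_front below -0.01 m and angle between each of cup1, cup2, cup3's own z axis and vertical below 0.3 rad and x of cup2_hook in the frame of rim_front between -0.009 and 0.009 m and y of cup2_hook in the frame of rim_front between -0.135 and 0.135 m and z of cup2_hook in the frame of rim_front between -0.008 and 0.008 m and x of cup3_hook in the frame of rim_front between -0.009 and 0.009 m and y of cup3_hook in the frame of rim_front between -0.135 and 0.135 m and z of cup3_hook in the frame of rim_front between -0.008 and 0.008 m and linear speed of each of sleeve1, sleeve2, sleeve3, sleeve4, cup1, cup2, cup3 below 0.03 m/s and value of joint start_button below 0.002 m); the robot touches nothing.
It fails at once if start button pressed while a sleeve is not on a post or a cup still stands on the bench (value of joint start_button above 0.004 m and (not ((horizontal distance between sleeve1 and post_left below 0.006 m and z of sleeve1 in the frame of post_left below 0.037 m and angle between sleeve1's own z axis and vertical below 0.15 rad) or (horizontal distance between sleeve1 and post_right below 0.006 m and z of sleeve1 in the frame of post_right below 0.037 m and angle between sleeve1's own z axis and vertical below 0.15 rad)) or not ((horizontal distance between sleeve2 and post_left below 0.006 m and z of sleeve2 in the frame of post_left below 0.037 m and angle between sleeve2's own z axis and vertical below 0.15 rad) or (horizontal distance between sleeve2 and post_right below 0.006 m and z of sleeve2 in the frame of post_right below 0.037 m and angle between sleeve2's own z axis and vertical below 0.15 rad)) or not ((horizontal distance between sleeve3 and post_left below 0.006 m and z of sleeve3 in the frame of post_left below 0.037 m and angle between sleeve3's own z axis and vertical below 0.15 rad) or (horizontal distance between sleeve3 and post_right below 0.006 m and z of sleeve3 in the frame of post_right below 0.037 m and angle between sleeve3's own z axis and vertical below 0.15 rad)) or not ((horizontal distance between sleeve4 and post_left below 0.006 m and z of sleeve4 in the frame of post_left below 0.037 m and angle between sleeve4's own z axis and vertical below 0.15 rad) or (horizontal distance between sleeve4 and post_right below 0.006 m and z of sleeve4 in the frame of post_right below 0.037 m and angle between sleeve4's own z axis and vertical below 0.15 rad)) or height (world z) of any of cup1, cup2, cup3 below 0.04 m)).
It fails at once if another thing on the bench is moved more than 40 mm or knocked over (distance of any of screwdriver, wrench, jar, bottle, meter, can from where it was at the start of the episode above 0.04 m or angle between any of jar, bottle, can's own z axis and vertical above 0.6 rad).
Of sleeve1, sleeve2, sleeve3, sleeve4 only 3 to 4 are there at a start; the rules pass over those that are not, and their reading is None.
Of cup1, cup2, cup3 only 2 to 3 are there at a start; the rules pass over those that are not, and their reading is None.
At some moment in a run one of sleeve1, sleeve2, sleeve3, sleeve4, cup1, cup2, cup3 may be knocked a few centimetres aside while the robot is not near it.
It also fails if it takes over 208 s, if anything falls off the work surface, if the arm or the gripper's body presses on something with over 40 N, if the wrist force passes 120 N, or if a joint passes its speed limit or range.

ROBOT

A 6-joint arm with a two-finger parallel gripper is mounted at the origin on the work surface. World frame = base frame: x ahead of the robot, y to its left, z up, the work surface at z = 0. Lengths are in mm, angles in rad, forces in N, time in s.
With the tool pointing down it reaches from about 275 to 750 mm from the base axis. Payload 10.2 kg.
Tool frame: the origin (TCP) lies midway between the tips of the shut fingers; the grasp point (between the pads) lies 19 mm behind it (ctrl.pinch_z is the distance from the TCP to the grasp point, in mm); x points along the fingers, z is the direction in which the jaws open and shut, and the axes are right-handed (so a half turn about x gives the same grasp; the last joint's range is limited). The gripper opens to 85 mm and grips with 20 to 120 N. Pads are 22 mm wide; open, the fingers measure 114 mm over their backs; the gripper's body (76 mm by 85 mm) begins 54 mm behind the grasp point. The pads swing forward as they close: fully open they stand 13 mm farther back than shut.
Start: joints at [0.991, 0.313, 1.498, -0, 1.331, -0.223], TCP at [183.384, 491.937, 231.294] pointing down, gripper open.
Joint ranges: [-2.94, 2.94], [-0.97, 2.17], [0.19, 2.56], [-1.23, 4.37], [0.02, 3.11], [-2.88, 2.88]. Speed limits (rad/s): [2.39, 2.39, 3.01, 3.14, 3.14, 3.14].

INTERFACE

Orientations are given as a unit quaternion [w, x, y, z].
In Python, from rig import ctrl, capture, workorder, nets gives the robot as it stands. The module is installed in compiled form; this text tells all that it offers.
- The arm moves only by the tool send_rows, never from a script. Its argument "rows" is text: rows parted by semicolons, each of 5 numbers parted by spaces: the opening, from 0 (shut) to 1 (fully open), then the shift along the tool's x, y, z in cm, then the turn about the tool's x in units of 5 degrees (1.0 is 5 degrees). In form: grip x y z yaw; .... A call has 1 to 12 rows; each row is the pose to reach, as a shift and turn from the pose commanded when the call began, along the tool's axes at that moment; what a row does not reach only later rows make up. A row lasts 1/10 s, in which the tool goes at most 50 mm and 8.59 degrees, less where a joint would pass 70% of its speed; a pose out of reach is approached as far as the arm can. A call with a gripper value outside its range is refused whole. The fingers move at their own pace and stop on an object; "grip_force" is the grip in N (left out, the last holds). Time passes only in rows, so rows that repeat a pose let the fingers close. It gives the time, the measured TCP pose, the force and the opening at its end, in the units of the state.
- ctrl.sense(): the state, without advancing time (a new reading comes with each control period).
- capture(name): name is "scene" or "top"; returns a dict with "pixels" (420x560x3 uint8, red, green, blue), "intrinsics" (3x3 intrinsics, pixels), "view" (4x4, takes a point from world to camera coordinates). Camera axes: x right, y down, z forward; pixel columns grow to the right and rows downward; lengths in mm; the calibration is good to about 2 mm. A picture is of the moment at which its call begins. There is no depth.
- workorder.finish_job(): hands the job in, once; it reports no verdict.
Trained networks look in a picture, given as the dict that the camera call returned (one of the last four; its "shot" number tells which), for a name from the list of things; names that differ only in an ending like _2 or _b are one class to them, and where a whole thing is asked for, a point or a joint stands for the part that bears it (a point fixed in the world has none). Each returns a list of dicts, best first, with "confidence" (0 to 1); they miss things now and then, are a little off and sometimes report something else, mostly with a low value. They report only what shows in the picture. A call takes as long as a camera call. They do not tell look-alikes from the thing itself.
- nets.boxes_of(picture, target): "location" ([x, y, z] in mm, in world coordinates, good to about 4 mm: the middle of the surface that is visible of it).
- nets.spot_point(picture, target): "location" ([x, y, z] in mm, in world coordinates, good to about 4 mm: a listed point, or the origin of a listed thing).
The state is a dict: "time_s": time; "joints": joint angles; "dq": joint speeds; "tau": joint torques, N m; "eef_pos": TCP position; "ee_rot": TCP orientation; "force": force on the tool from outside, world axes, zero at the start; "wrist_torque": the same for the moment, N m; "grip_width": opening from 0.0 (shut) to 1.0 (fully open).
Only numpy, scipy, OpenCV 4.12 (cv2) and the standard library are available. Lean on these libraries where they do the work, as an engineer would, in place of code of your own. Each camera call takes 0.05 s, during which the arm holds its last target.

## Working session

There is one attempt and no reset: what is moved stays moved. The work goes in short steps, Python scripts to look and compute and a tool call to move; the robot and the scene stay as the last step left them, time stands still between calls to the robot, and variables do not carry over. Pictures are saved under pics/ and viewed, and the job is handed in when it is done.

Besides the shell and the picture viewer there is one more tool, called after ">>>" as name(argument=value, ...) on one line, values as JSON. send_rows: Moves the arm, as the interface text tells. Its arguments: {"type":"object","properties":{"rows":{"type":"string"},"grip_force":{"type":"number"}},"required":["rows"]}

```bash
mkdir -p pics; ls
cat > h.py <<'E'
from rig import ctrl, capture, workorder, nets
import numpy as np, cv2
def save(p,n,s=1.0):
    im=cv2.cvtColor(p["pixels"],cv2.COLOR_RGB2BGR)
    cv2.imwrite("pics/"+n+".png",im)
E
python3 - <<'E'
from h import *
s=capture("scene");t=capture("top")
save(s,"s0");save(t,"t0")
for p in(s,t):
    print(p["intrinsics"].tolist(),np.round(p["view"],4).tolist())
st=ctrl.sense();print(st, ctrl.pinch_z)
for nm,p in(("s",s),("t",t)):
    for k in["fixture","post_left","post_right","start_button_top","bin","rim_front","sleeve1","cup1","cup1_hook"]:
        print(nm,k,[(np.round(d["location"]).tolist(),round(d["confidence"],2)) for d in nets.spot_point(p,k)])
E
```

```text
pics
[[523.4904632309183, 0.0, 284.1064868259873], [0.0, 523.4904632309183, 208.93431304811847], [0.0, 0.0, 1.0]] [[0.8722, 0.4891, 0.0086, -440.2498], [0.363, -0.6354, -0.6816, -174.0812], [-0.3278, 0.5976, -0.7317, 1777.8601], [0.0, 0.0, 0.0, 1.0]]
[[431.9528741258986, 0.0, 284.17744505586614], [0.0, 431.9528741258986, 207.98492018019954], [0.0, 0.0, 1.0]] [[-0.0214, -0.9998, -0.003, -59.3979], [-0.9937, 0.0216, -0.1095, 537.068], [0.1096, 0.0007, -0.994, 1031.9741], [0.0, 0.0, 0.0, 1.0]]
{'time_s': 0.1, 'joints': array([ 9.90651345e-01,  3.13405510e-01,  1.49833168e+00,  2.11771455e-05,
        1.33102137e+00, -2.23371246e-01]), 'dq': array([ 0.00022884, -0.00075602, -0.00249352,  0.00095046, -0.00090789,
        0.00153008]), 'tau': array([ 2.10432874e-03, -4.12901759e+01, -2.60142195e+01, -2.58838818e-04,
        3.09989300e-03, -3.55287068e-05]), 'eef_pos': array([183.22492577, 491.75199914, 230.79752363]), 'ee_rot': array([ 0.58040269, -0.40349048,  0.58117263,  0.40319539]), 'force': array([ 0.79578041, -0.09537642,  0.167828  ]), 'wrist_torque': array([-0.0804502 ,  0.031874
[... 643 characters left out ...]
 -68.0, 38.0], 0.71), ([641.0, 48.0, 30.0], 0.53)]
t fixture [([641.0, -44.0, 3.0], 0.72)]
t post_left [([637.0, 42.0, 28.0], 0.74), ([531.0, 367.0, 3.0], 0.57)]
t post_right [([640.0, -135.0, 33.0], 0.77), ([454.0, -67.0, 38.0], 0.16)]
t start_button_top [([572.0, -42.0, 51.0], 0.41)]
t bin [([529.0, 362.0, 3.0], 0.68), ([445.0, -190.0, -1.0], 0.41), ([570.0, -43.0, 48.0], 0.33)]
t rim_front [([509.0, 292.0, 117.0], 0.91)]
t sleeve1 [([539.0, -379.0, 2.0], 0.93), ([734.0, -352.0, 2.0], 0.92), ([537.0, -247.0, -2.0], 0.9), ([642.0, -253.0, 1.0], 0.79)]
t cup1 [([425.0, -325.0, 1.0], 0.85), ([445.0, -189.0, -4.0], 0.69), ([422.0, -64.0, -4.0], 0.58)]
t cup1_hook [([452.0, -65.0, 39.0], 0.58)]
```

View pics/s0.png

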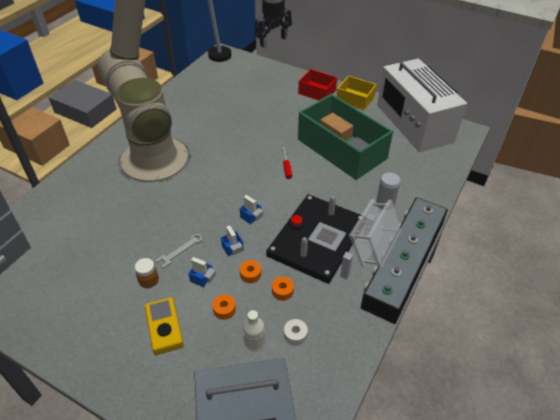

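View pics/t0.png

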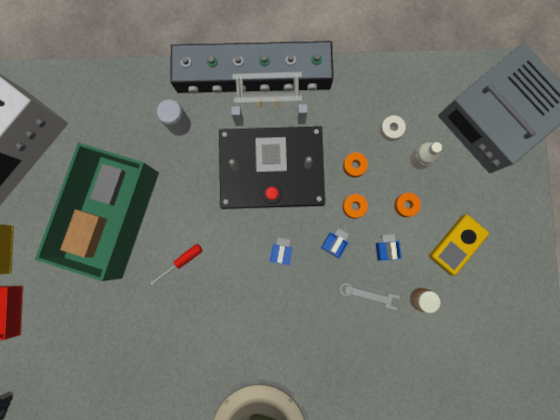

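```bash
cat >> h.py <<'E'
from scipy.optimize import least_squares
def proj(p,X):
    X=np.atleast_2d(np.asarray(X,float)); V=p["view"]
    c=X@V[:3,:3].T+V[:3,3]; u=c@p["intrinsics"].T
    return u[:,:2]/u[:,2:]
def unproj(p,uv,z):
    V=p["view"];R=V[:3,:3];C=-R.T@V[:3,3]
    d=R.T@np.linalg.inv(p["intrinsics"])@np.array([uv[0],uv[1],1.0])
    return C+d*(z-C[2])/d[2]
def crop(p,n,u0,v0,w,h,s,pts=None):
    im=cv2.cvtColor(p["pixels"],cv2.COLOR_RGB2BGR)[v0:v0+h,u0:u0+w]
    im=cv2.resize(im,None,fx=s,fy=s,interpolation=cv2.INTER_CUBIC)
    if pts is not None:
        for a in pts: cv2.circle(im,(int(round((a[0]-u0+.5)*s)),int(round((a[1]-v0+.5)*s))),2,(0,255,255),-1)
    cv2.imwrite("pics/"+n+".png",im)
def masks(p,kind):
    hsv=cv2.cvtColor(p["pixels"],cv2.COLOR_RGB2HSV)
    r={"orange":((5,180,120),(15,255,255)),"blue":((105,150,60),(125,255,255)),"green":((65,90,25),(90,255,160))}[kind]
    return cv2.inRange(hsv,np.array(r[0]),np.array(r[1]))
def blobs(m,amin=60):
    n,l,s,c=cv2.connectedComponentsWithStats(m)
    return [(l==i).astype(np.uint8) for i in range(1,n) if s[i,4]>=amin]
def hullc(pts):
    h=cv2.convexHull(np.asarray(pts,np.float32)); M=cv2.moments(h); return np.array([M["m10"]/M["m00"],M["m01"]/M["m00"]]),M["m00"]
_t=np.linspace(0,2*np.pi,48,endpoint=False)
def cyl(x,y,z0,r=30,h=30):
    a=np.c_[x+r*np.cos(_t),y+r*np.sin(_t)]
    return np.r_[np.c_[a,np.full(48,z0)],np.c_[a,np.full(48,z0+h)]]
def sleeves(p,z0=0,amin=150):
    out=[]
    for b in blobs(masks(p,"orange"),amin):
        v,u=np.nonzero(b); c,A=hullc(np.c_[u,v])
        x0=unproj(p,c,z0+20)[:2]
        f=lambda q:hullc(proj(p,cyl(q[0],q[1],z0)))[0]-c
        r=least_squares(f,x0,diff_step=1e-3)
        out.append((np.round(r.x,1).tolist(),round(float(A)),round(float(hullc(proj(p,cyl(*r.x,z0)))[1]))))
    return out
E
python3 - <<'E'
from h import *
s=capture("scene");t=capture("top")
for p in(s,t): print(sleeves(p))
crop(t,"tb",30,135,140,155,5); crop(t,"tc",255,220,160,50,5); crop(t,"tf",210,60,130,155,4)
crop(s,"sb",290,85,110,100,7); crop(s,"sc",180,185,100,110,7); crop(s,"sf",260,185,130,100,6)
E
```

```text
[([534.5, -245.8], 274, 442), ([639.2, -250.6], 302, 467), ([534.8, -376.9], 331, 502)]
[([644.4, -252.0], 406, 513), ([539.9, -378.7], 434, 541), ([539.0, -247.2], 428, 510)]
```

View pics/tb.png

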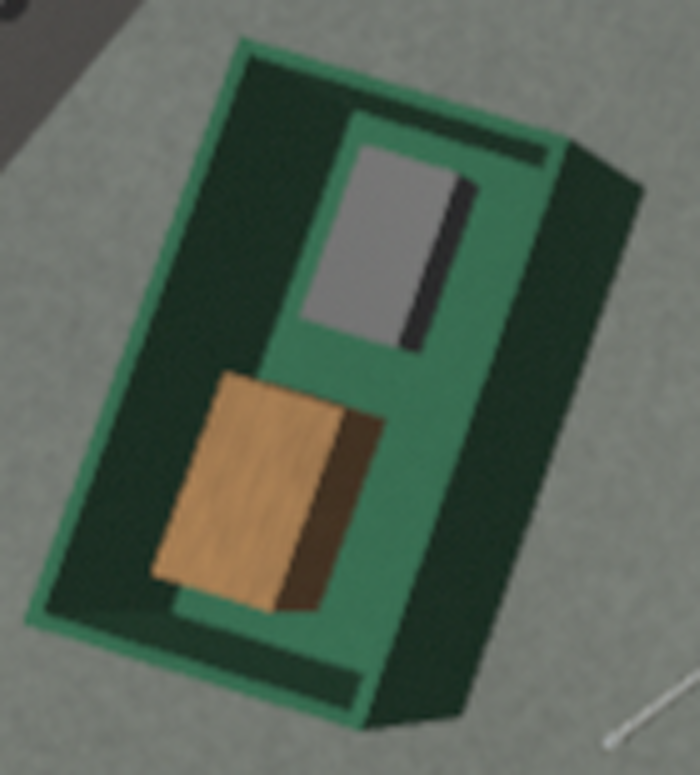

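View pics/tc.png

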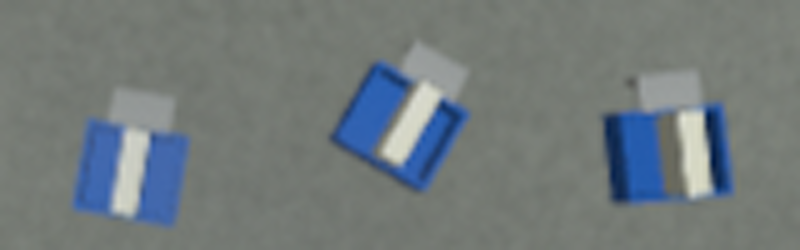

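View pics/tf.png

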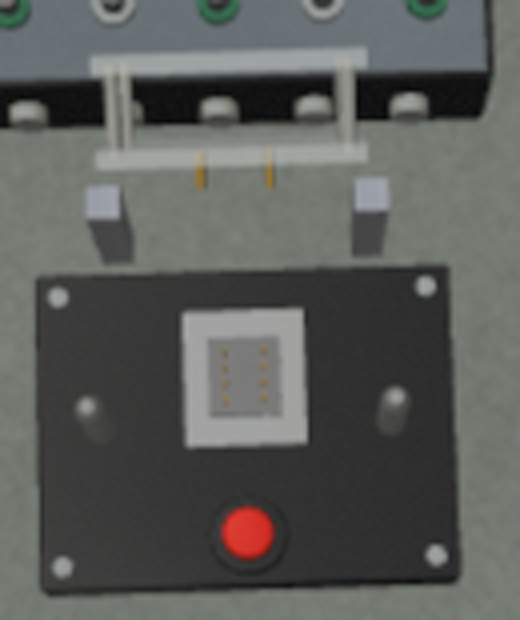

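View pics/sb.png

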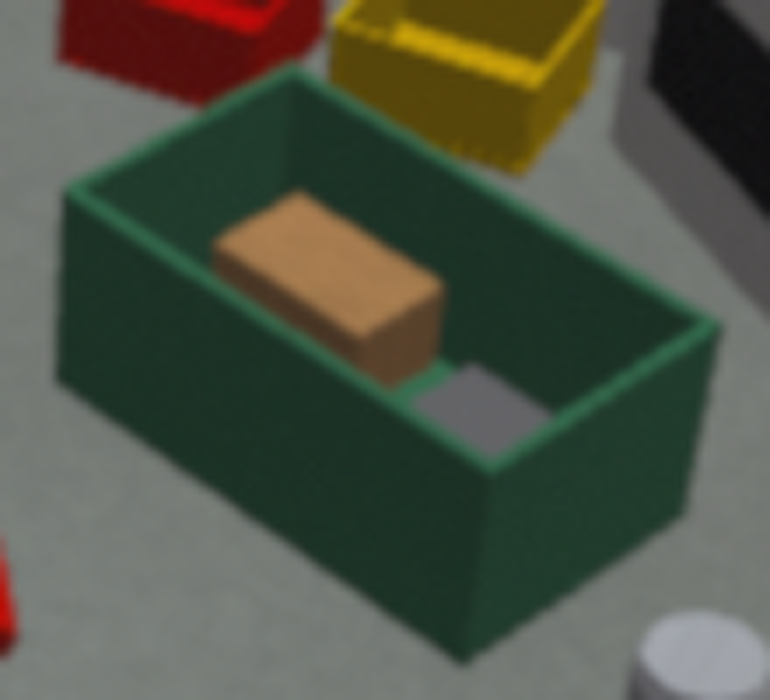

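View pics/sc.png

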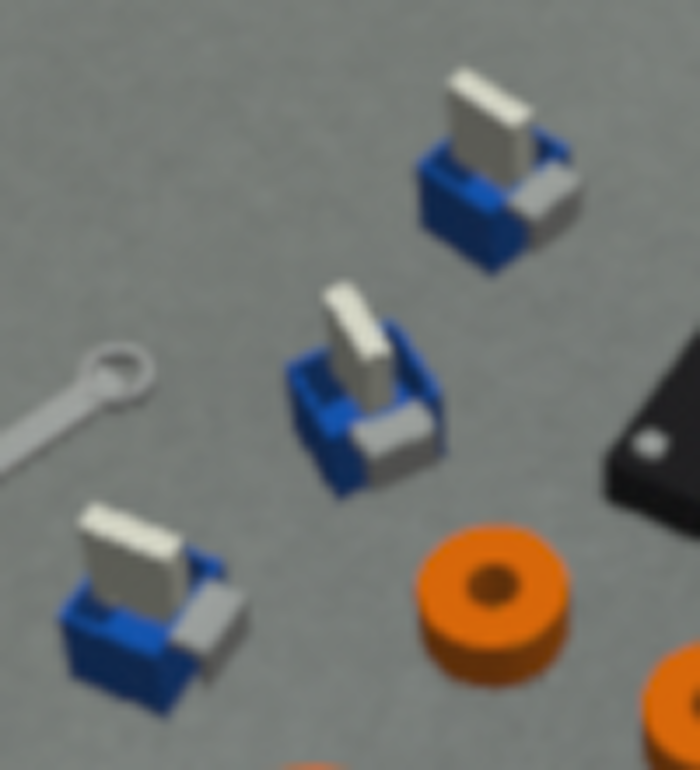

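View pics/sf.png

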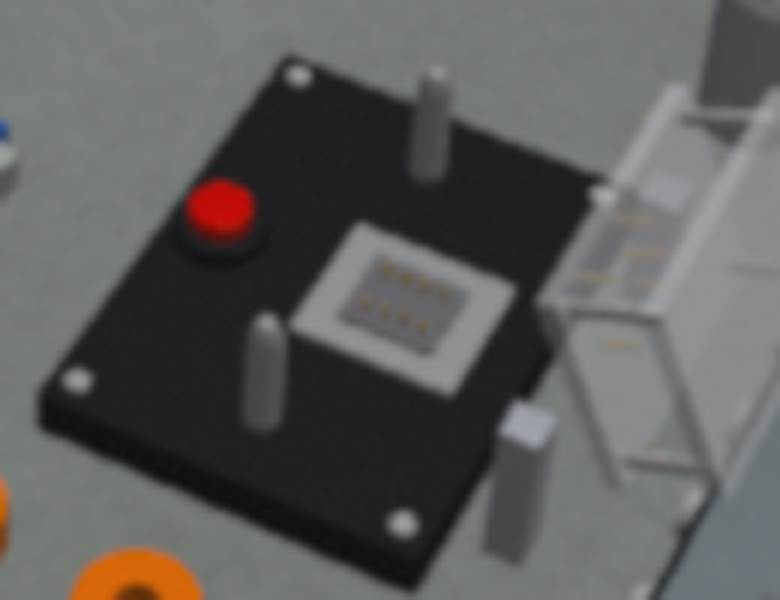

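```bash
sed -i 's/(5,180,120),(15,255,255)/(5,150,40),(18,255,255)/' h.py
cat > fit.py <<'E'
from h import *
def C(c,s,u0,v0): return (np.asarray(c,float)+.5)/s-.5+np.array([u0,v0])
def rot(a): return np.array([[np.cos(a),-np.sin(a)],[np.sin(a),np.cos(a)]])
def fit(obs,x0):
    # obs: list of (picture, localpts Nx3, px Nx2)
    def f(q):
        out=[]
        for p,L,px in obs:
            L=np.asarray(L,float);W=np.c_[L[:,:2]@rot(q[2]).T+q[:2],L[:,2]]
            out.append((proj(p,W)-px).ravel())
        return np.concatenate(out)
    r=least_squares(f,x0,x_scale=[10,10,.1]); return r.x,r.fun
E
python3 - <<'E'
from fit import *
s=capture("scene");t=capture("top")
for p in(s,t): print(sleeves(p))
L=[[-80,140,120],[-80,-140,120],[80,-140,120],[80,140,120]]
pt=C([[365,728],[568,140],[242,40],[28,622]],5,30,135); ps=C([[70,188],[493,468],[718,322],[295,68]],7,290,85)
for o in([(t,L,pt)],[(s,L,ps)],[(t,L,pt),(s,L,ps)]):
    q,f=fit(o,[530,362,1.25]);print("bin",np.round(q,4),np.round(f,1),"rim",np.round(q[:2]-76.5*np.array([np.cos(q[2]),np.sin(q[2])]),1))
Lp=[[0,90,97],[0,-90,97]]
pt=C([[87,406],[396,395]],4,210,60); ps=C([[437,72],[266,319]],6,260,185)
Lc=[[100,130,30],[100,-130,30],[-100,-130,30],[-100,130,30]]
ptc=C([[38,280],[447,267],[459,575],[43,588]],4,210,60)
Ls=[[-100,130,30],[-100,-130,30],[100,-130,30]];psc=C([[290,55],[40,402],[412,572]],6,260,185)
Lb=[[0,90,30],[0,-90,30]]
for o in([(t,Lp,pt)],[(s,Lp,ps)],[(t,Lc,ptc)],[(s,Ls,psc)],[(t,Lp,pt),(s,Lp,ps)]):
    q,f=fit(o,[640,-44,0]);print("fix",np.round(q,4),np.round(f,1),[np.round(q[:2]+rot(q[2])@[0,k],1).tolist() for k in(90,-90)])
E
```

```text
[([-1034.6, 586.4], 306, 147), ([-1041.6, 382.2], 195, 166), ([538.0, -250.9], 372, 445), ([311.4, -409.5], 222, 472), ([642.5, -255.7], 394, 470), ([538.3, -381.5], 418, 506)]
[([643.2, -251.1], 452, 513), ([539.1, -377.3], 473, 541), ([539.0, -246.7], 448, 510)]
bin [530.2651 365.5396   1.2526] [-0.   0.8  0.7 -0.8 -0.2 -0.8 -0.5  0.7] rim [506.3 292.9]
bin [532.303  360.059    1.2427] [-1.2 -0.2 -0.1  0.8  1.2  0.2 -0.  -1.3] rim [507.7 287.6]
bin [530.5195 364.7072   1.2501] [ 0.1  0.7  1.2 -0.7  0.4 -1.  -0.2  0.4 -1.1 -0.9  0.4 -0.3  1.3 -1.
 -0.2 -2. ] rim [506.4 292.1]
fix [ 6.419039e+02 -4.044720e+01  1.410000e-02] [-0.  0.  0. -0.] [[640.6, 49.5], [643.2, -130.4]]
fix [ 6.40437e+02 -4.51158e+01  4.30000e-03] [ 0.1 -0.1 -0.1  0.1] [[640.0, 44.9], [640.8, -135.1]]
fix [ 6.409726e+02 -4.126810e+01  9.600000e-03] [-0.7 -1.1  0.6 -1.1  0.9  1.  -0.8  1.1] [[640.1, 48.7], [641.8, -131.3]]
fix [ 6.450884e+02 -5.117730e+01 -2.400000e-03] [ 0.2  0.1 -1.1 -0.5  1.   0.3] [[645.3, 38.8], [644.9, -141.2]]
fix [ 6.410733e+02 -4.189810e+01  1.000000e-02] [ 0.6  0.2  0.6  0.5  0.6 -0.8  0.9 -0.5] [[640.2, 48.1], [642.0, -131.9]]
```

```bash
cat > mv.py <<'E'
from h import *
from scipy.spatial.transform import Rotation as R
def rt():
    st=ctrl.sense();q=st["ee_rot"];return st,R.from_quat([q[1],q[2],q[3],q[0]]).as_matrix()
def plan(*tg):
    """targets (x,y,z,phi_deg of jaw axis or None)"""
    st,M=rt();p=st["eef_pos"]
    phi0=np.degrees(np.arctan2(M[1,2],M[0,2]))
    print("t",round(st["time_s"],1),"pos",np.round(p,1),"jaw",round(phi0,2),"j6",round(st["joints"][5],2),"down",np.round(M[:,0],4),"F",np.round(st["force"],1),"grip",round(st["grip_width"],3))
    for a in tg:
        d=M.T@(np.array(a[:3],float)-p)/10
        dphi=0
        if a[3] is not None:
            dphi=(a[3]-phi0+90)%180-90
        print("shift",np.round(d,2),"yaw",round(-dphi/5,2),"| dist",round(float(np.linalg.norm(d))*10),"jaw turn",round(dphi,1))
E
python3 - <<'E'
from mv import *
plan((538.5,-249,120,90),(538.5,-249,120,0),(538.5,-249,120,45))
E
```

```text
t 1.2 pos [183.4 491.9 231.3] jaw 69.56 j6 -0.22 down [-0. -0. -1.] F [ 0.2  0.4 -0.3] grip 1.002
shift [ 11.13 -59.15 -57.02] yaw -4.09 | dist 829 jaw turn 20.4
shift [ 11.13 -59.15 -57.02] yaw 13.91 | dist 829 jaw turn -69.6
shift [ 11.13 -59.15 -57.02] yaw 4.91 | dist 829 jaw turn -24.6
```

>>> send_rows(rows="1 0 -59.2 -57 -4.1;1 3 -59.2 -57 -4.1;1 3 -59.2 -57 -4.1;1 3 -59.2 -57 -4.1;1 3 -59.2 -57 -4.1;1 3 -59.2 -57 -4.1;1 3 -59.2 -57 -4.1;1 3 -59.2 -57 -4.1;1 3 -59.2 -57 -4.1;1 3 -59.2 -57 -4.1;1 3 -59.2 -57 -4.1;1 3 -59.2 -57 -4.1", grip_force=40)

```text
time_s: 2.4
eef_pos: [439.4, -42.2, 210.5]
ee_rot: [-0.5, 0.5, -0.5, -0.5]
force: [1.2, 1.1, -1.0]
grip_width: 0.998
```

Run:
```python
from mv import *
plan((538.5,-249,70,90))
```

```text
t 2.4 pos [439.4 -42.2 210.5] jaw 90.02 j6 -1.93 down [ 7.e-04 -1.e-04 -1.e+00] F [ 1.2  1.1 -1. ] grip 0.998
shift [ 14.06  -9.89 -20.68] yaw 0.0 | dist 269 jaw turn -0.0
```

>>> send_rows(rows="1 5 -9.9 -20.7 0;1 14 -9.9 -20.7 0;1 14 -9.9 -20.7 0;1 14 -9.9 -20.7 0;1 14 -9.9 -20.7 0;1 14 -9.9 -20.7 0;1 14 -9.9 -20.7 0;1 14 -9.9 -20.7 0")

```text
time_s: 3.2
eef_pos: [538.0, -246.4, 70.5]
ee_rot: [0.5, -0.5, 0.5, 0.5]
force: [0.7, 0.6, 0.4]
grip_width: 1.004
```

Run:
```python
from mv import *
plan((538.5,-249,2,90))
s=capture("scene");t=capture("top")
st,M=rt();p=st["eef_pos"]
print(sleeves(s),sleeves(t))
pts=[p,p+np.array([0,42.5,13]),p+np.array([0,-42.5,13]),[538.5,-249,30]]
a=proj(s,pts);b=proj(t,pts);print(a,b)
crop(s,"s1",200,200,110,110,6,a);crop(t,"t1",300,150,110,110,6,b)
```

```text
t 3.2 pos [ 538.  -246.4   70.5] jaw 90.06 j6 -2.2 down [-2.e-04  4.e-04 -1.e+00] F [0.7 0.6 0.4] grip 1.004
shift [ 6.85 -0.05 -0.26] yaw 0.01 | dist 69 jaw turn -0.1
[([-1034.6, 586.7], 306, 147), ([-1041.8, 382.8], 195, 166), ([538.7, -251.1], 362, 445), ([311.4, -409.5], 222, 472), ([642.5, -255.6], 393, 470), ([538.2, -381.5], 417, 506)] []
[[250.32453675 257.06153408]
 [258.41798433 243.2815731 ]
 [241.54615366 265.23782498]
 [250.41210085 267.17515287]] [[358.23742952 203.33148651]
 [340.93942363 203.05538307]
 [377.40371016 202.2663302 ]
 [356.61076792 205.24219747]]
```

View pics/s1.png

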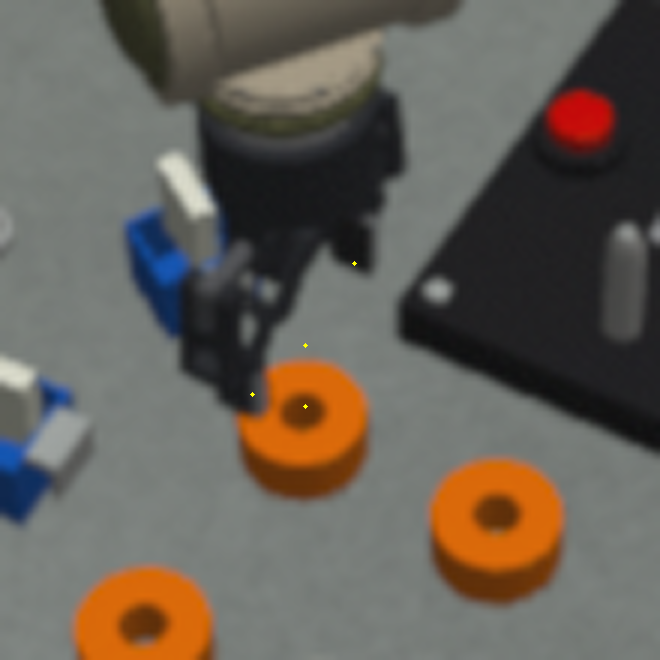

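View pics/t1.png

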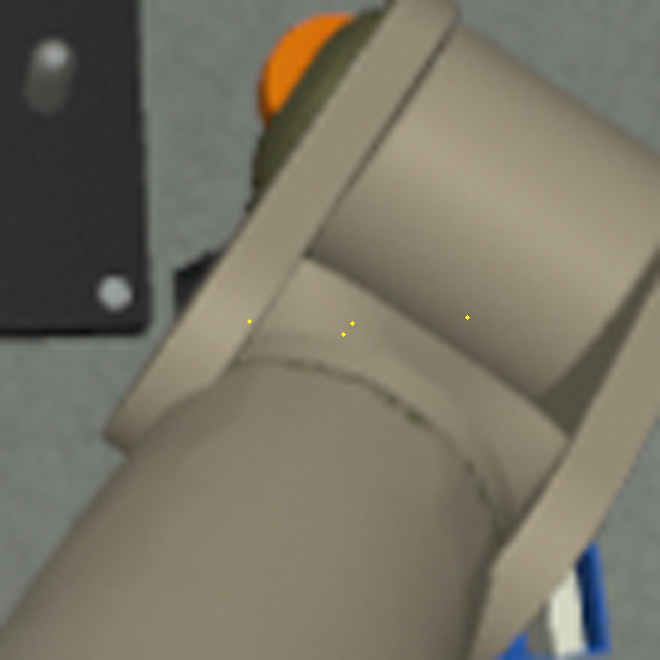

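>>> send_rows(rows="1 6.7 0 -0.26 0;1 6.7 0 -0.26 0;1 6.7 0 -0.26 0;1 6.7 0 -0.26 0;0.4 6.7 0 -0.26 0;0.4 6.7 0 -0.26 0;0.4 6.7 0 -0.26 0;0.4 6.7 0 -0.26 0;0.4 6.7 0 -0.26 0;0.4 6.7 0 -0.26 0", grip_force=40)

```text
time_s: 4.3
eef_pos: [538.9, -249.8, 5.4]
ee_rot: [-0.5, 0.501, -0.5, -0.499]
force: [-2.6, 2.3, 9.4]
grip_width: 0.701
```

Run:
```python
from mv import *
plan((538.5,-249,160,90),(640,-134,160,90))
s=capture("scene")
print([a for a in sleeves(s) if a[0][0]>400])
crop(s,"s2",200,200,110,110,6)
```

```text
t 4.3 pos [ 538.9 -249.8    5.4] jaw 90.06 j6 -2.2 down [ 0.0022 -0.0014 -1.    ] F [-2.6  2.3  9.4] grip 0.701
shift [-15.46   0.     0.06] yaw 0.01 | dist 155 jaw turn -0.1
shift [-15.45 -10.16  11.54] yaw 0.01 | dist 218 jaw turn -0.1
[([547.3, -247.1], 224, 445), ([642.5, -255.4], 391, 470), ([538.0, -381.6], 421, 506)]
```

View pics/s2.png

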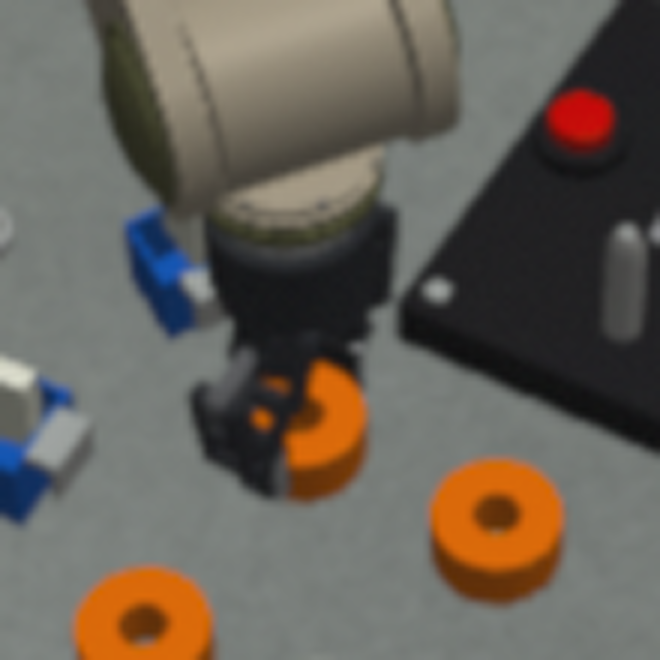

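>>> send_rows(rows="0.4 -5 0 0.1 0;0.4 -10 0 0.1 0;0.4 -12.5 0 0.1 0;0.4 -12.5 -5 5 0;0.4 -12.5 -10.2 11.6 0;0.4 -12.5 -10.2 11.6 0;0.4 -12.5 -10.2 11.6 0;0.4 -12.5 -10.2 11.6 0;0.4 -12.5 -10.2 11.6 0")

```text
time_s: 5.25
eef_pos: [639.5, -134.2, 128.6]
ee_rot: [-0.5, 0.5, -0.5, -0.5]
force: [0.9, 0.4, -1.3]
grip_width: 0.693
```

Run:
```python
from mv import *
plan((640,-134,115,90))
s=capture("scene")
z=ctrl.sense()["eef_pos"][2]-5.5
print([a for a in sleeves(s,z) if a[0][0]>300])
crop(s,"s3",250,170,110,110,6)
```

```text
t 5.2 pos [ 639.5 -134.2  128.6] jaw 90.02 j6 -1.96 down [ 0.e+00 -4.e-04 -1.e+00] F [ 0.9  0.4 -1.3] grip 0.693
shift [ 1.36 -0.05  0.02] yaw 0.0 | dist 14 jaw turn -0.0
[([650.6, -131.5], 206, 474), ([387.0, -467.1], 222, 589), ([683.3, -329.4], 393, 587), ([589.9, -442.0], 417, 631)]
```

View pics/s3.png

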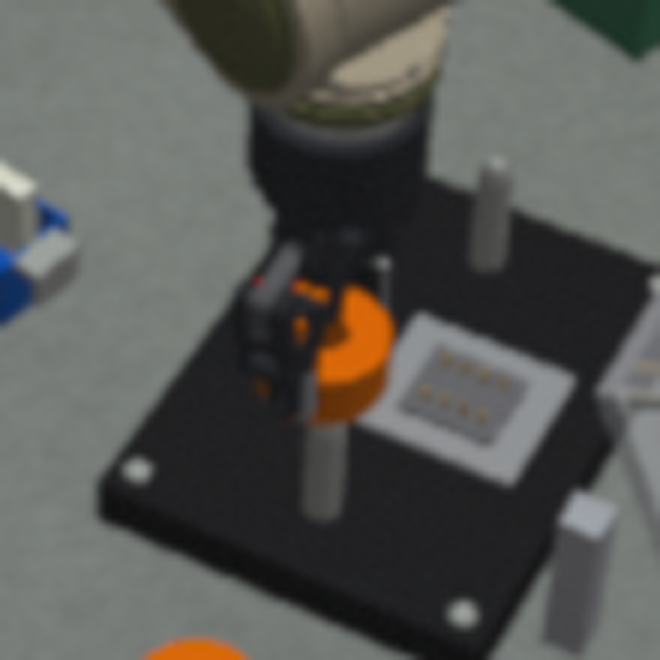

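```bash
cat >> mv.py <<'E'
def support_fit(p,z0,near,degs=(-30,-15,0,15,30,45,60,75),shr=0.3,amin=60):
    best=None
    for b in blobs(masks(p,"orange"),amin):
        v,u=np.nonzero(b); c=np.array([u.mean(),v.mean()])
        d=np.linalg.norm(c-proj(p,[near[0],near[1],z0+15])[0])
        if best is None or d<best[0]: best=(d,np.c_[u,v])
    a=np.radians(degs);D=np.c_[np.cos(a),np.sin(a)]
    h=(best[1]@D.T).max(0)+shr
    f=lambda q:(proj(p,cyl(q[0],q[1],z0))@D.T).max(0)-h
    r=least_squares(f,near,diff_step=1e-3)
    return np.round(r.x,1),np.round(r.fun,1)
E
python3 - <<'E'
from mv import *
s=capture("scene")
p=ctrl.sense()["eef_pos"]
print(support_fit(s,0,(642,-253)),support_fit(s,0,(642,-253),range(0,360,15)))
print(support_fit(s,p[2]-5.5,p[:2]))
b=proj(s,[[640.4,-135,97]])[0];print(b)
crop(s,"s4",270,190,80,80,8,proj(s,cyl(*support_fit(s,p[2]-5.5,p[:2])[0],p[2]-5.5)))
E
```

```text
(array([ 640.1, -255.1]), array([ 0.4, -0.1, -0.3,  0. ,  0. ,  0.2, -0.1,  0.1])) (array([ 642.4, -255.5]), array([0.3, 0.8, 0.8, 1. , 0.6, 0.7, 1. , 0.5, 0.6, 0.5, 0.8, 0.7, 0.6,
       0.4, 0.6, 0.9, 0.7, 0.7, 1.5, 0.6, 0.6, 0.7, 0.7, 0.4]))
(array([ 636.9, -134.3]), array([ 0.1, -0.4, -0.5,  0.4,  0.3,  0.6, -0.3, -0.5]))
[303.7447832  237.78355706]
```

View pics/s4.png

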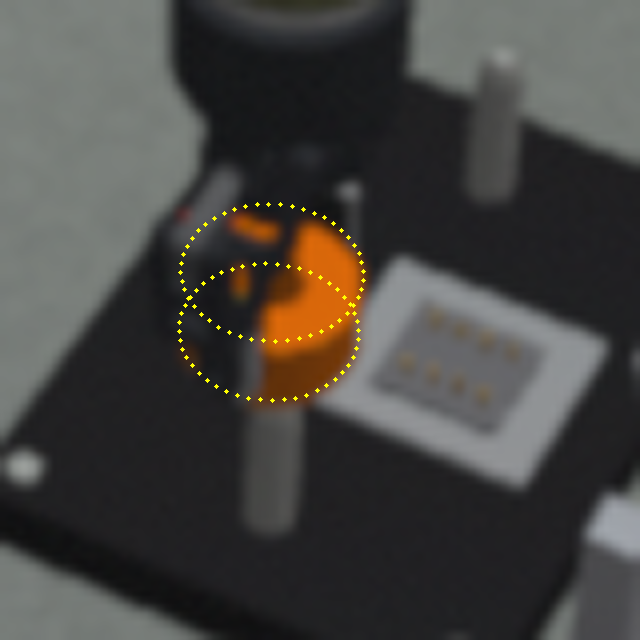

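```bash
sed -i 's/shr=0.3/shr=1.0/' mv.py
python3 - <<'E'
from mv import *
s=capture("scene")
p=ctrl.sense()["eef_pos"];print(p)
print(support_fit(s,0,(642,-253)))
for dz in(5.5,2): print(support_fit(s,p[2]-dz,p[:2]))
plan((640.5,-134.8,90,90),(640.5,-134.8,40,90))
E
```

```text
[ 639.48692763 -134.61205483  128.65797037]
(array([ 642.4, -255. ]), array([ 0.2, -0.2, -0.3,  0.2,  0.2,  0.2, -0.2, -0.1]))
(array([ 639.1, -134.3]), array([-0.1, -0.5, -0.4,  0.5,  0.4,  0.7, -0.4, -0.7]))
(array([ 640.3, -137.1]), array([-0.1, -0.5, -0.4,  0.5,  0.4,  0.7, -0.4, -0.7]))
t 5.4 pos [ 639.5 -134.6  128.7] jaw 89.96 j6 -1.96 down [ 2.e-04 -2.e-04 -1.e+00] F [ 0.4 -0.3 -1.9] grip 0.694
shift [ 3.87 -0.1  -0.02] yaw -0.01 | dist 39 jaw turn 0.0
shift [ 8.87 -0.1  -0.02] yaw -0.01 | dist 89 jaw turn 0.0
```

>>> send_rows(rows="0.4 1 -0.15 -0.05 0;0.4 2 -0.15 -0.05 0;0.4 2.5 -0.15 -0.05 0;0.4 3 -0.15 -0.05 0;0.4 3.5 -0.15 -0.05 0;0.4 4 -0.15 -0.05 0;0.4 4 -0.15 -0.05 0")

```text
time_s: 6.1
eef_pos: [641.3, -133.7, 87.5]
ee_rot: [0.5, -0.5, 0.5, 0.501]
force: [1.3, 0.6, -1.4]
grip_width: 0.691
```

>>> send_rows(rows="0.4 1.5 0 0 0;0.4 3 0 0 0;0.4 4 0 0 0;0.4 4.7 0 0 0;0.4 4.7 0 0 0;0.4 4.7 0 0 0")

```text
time_s: 6.7
eef_pos: [641.4, -133.9, 41.3]
ee_rot: [0.5, -0.5, 0.5, 0.5]
force: [-0.1, 0.2, -0.7]
grip_width: 0.69
```

Run:
```python
from mv import *
plan()
s=capture("scene");crop(s,"s5",270,190,80,80,8)
```

```text
t 6.7 pos [ 641.4 -133.9   41.3] jaw 90.06 j6 -1.96 down [-4.e-04 -1.e-04 -1.e+00] F [-0.1  0.2 -0.7] grip 0.69
```

View pics/s5.png

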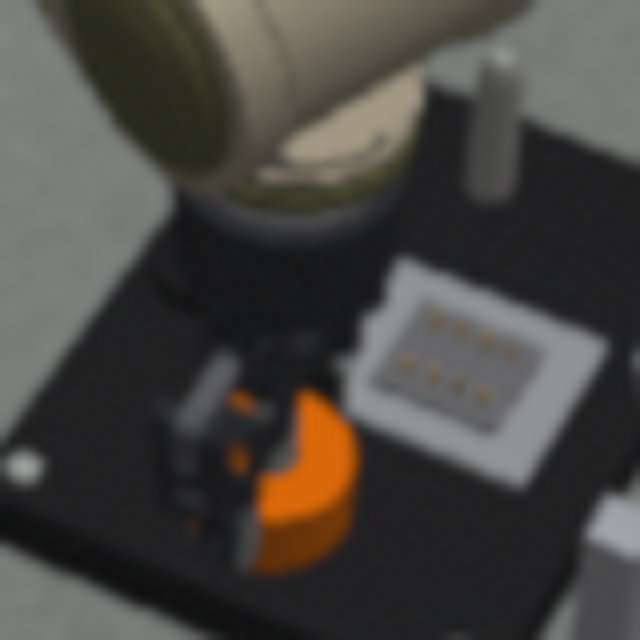

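>>> send_rows(rows="0.4 0.4 0 0 0;0.4 0.4 0 0 0;1 0.4 0 0 0;1 0.4 0 0 0;1 0.4 0 0 0;1 0.4 0 0 0;1 -3 0 0 0;1 -8 0 0 0;1 -13 0 0 0;1 -13 0 0 0")

```text
time_s: 7.75
eef_pos: [644.1, -134.8, 179.4]
ee_rot: [-0.502, 0.505, -0.498, -0.496]
force: [1.5, -0.0, -0.4]
grip_width: 1.001
```

Run:
```python
from mv import *
s=capture("scene");crop(s,"s6",180,170,180,150,4)
print(support_fit(s,0,(642,-254)),support_fit(s,0,(538,-380)),support_fit(s,30,(641,-134)))
plan((642,-253,150,90),(642,-253,6,90))
```

```text
(array([ 642.4, -255. ]), array([ 0.2, -0.2, -0.3,  0.2,  0.2,  0.2, -0.2, -0.1])) (array([ 538.4, -381.8]), array([-0.1, -0.3,  0.6,  0. , -0.1, -0. , -0.3,  0.2])) (array([ 644.2, -136.6]), array([-0.1, -0.2,  0.1,  0.1, -0. ,  0.3,  0.1, -0.4]))
t 7.8 pos [ 642.8 -134.3  175.1] jaw 90.06 j6 -1.96 down [ 0.0066 -0.0027 -1.    ] F [-0.1 -0.1 -0.9] grip 0.997
shift [  2.55   0.11 -11.86] yaw 0.01 | dist 121 jaw turn -0.1
shift [ 16.95   0.2  -11.82] yaw 0.01 | dist 207 jaw turn -0.1
```

View pics/s6.png

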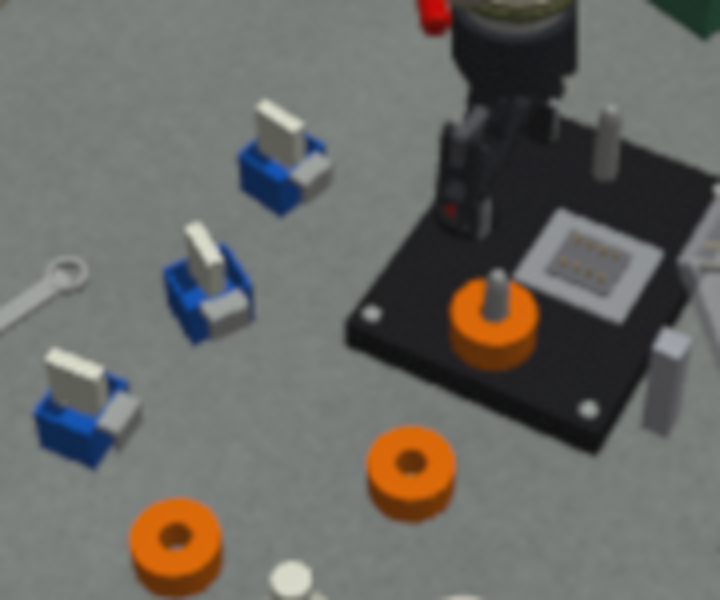

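>>> send_rows(rows="1 2 0.2 -5 0;1 4 0.2 -10 0;1 8 0.2 -11.8 0;1 13 0.2 -11.8 0;1 17 0.2 -11.8 0;1 17 0.2 -11.8 0;1 17 0.2 -11.8 0;0.4 17 0.2 -11.8 0;0.4 17 0.2 -11.8 0;0.4 17 0.2 -11.8 0;0.4 17 0.2 -11.8 0;0.4 17 0.2 -11.8 0")

```text
time_s: 9.0
eef_pos: [640.9, -252.4, 4.5]
ee_rot: [-0.5, 0.502, -0.499, -0.499]
force: [-2.0, 0.5, 7.7]
grip_width: 0.688
```

Run:
```python
from mv import *
plan((641.4,-133.9,125,90))
```

```text
t 9.0 pos [ 640.9 -252.4    4.5] jaw 90.07 j6 -2.12 down [ 0.004  -0.0023 -1.    ] F [-2.   0.5  7.7] grip 0.688
shift [-12.08  -0.11  11.82] yaw 0.01 | dist 169 jaw turn -0.1
```

>>> send_rows(rows="0.4 -5 0 0 0;0.4 -10 0 0 0;0.4 -12.5 -0.1 4 0;0.4 -12.5 -0.1 8 0;0.4 -12.5 -0.1 11.8 0;0.4 -12.5 -0.1 11.8 0;0.4 -12.5 -0.1 11.8 0;0.4 -12.5 -0.1 11.8 0")

```text
time_s: 9.8
eef_pos: [640.6, -134.9, 127.0]
ee_rot: [-0.5, 0.5, -0.5, -0.5]
force: [0.4, -0.6, -1.1]
grip_width: 0.688
```

Run:
```python
from mv import *
s=capture("scene");crop(s,"s7",250,180,100,100,7)
p=ctrl.sense()["eef_pos"]
print(support_fit(s,p[2]-5,p[:2]))
plan((641.4,-133.9,88,90))
```

```text
(array([ 676.1, -180.9]), array([-5.8, -1.5,  3.2,  3.6,  1.7,  0.3, -1.7, -3.8]))
t 9.8 pos [ 640.5 -135.1  126.7] jaw 89.98 j6 -1.96 down [ 6.e-04 -5.e-04 -1.e+00] F [ 0.5  0.8 -1.1] grip 0.692
shift [ 3.87 -0.08  0.12] yaw -0.0 | dist 39 jaw turn 0.0
```

View pics/s7.png

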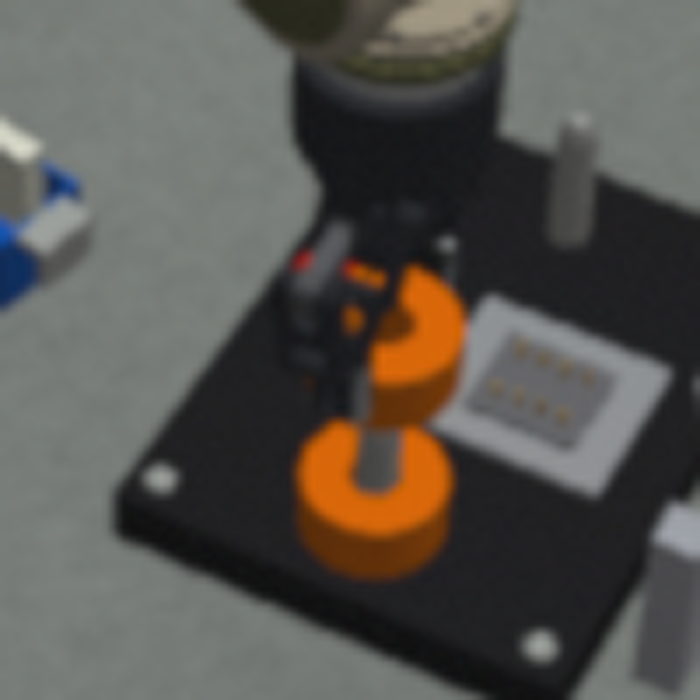

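>>> send_rows(rows="0.4 1 -0.1 0.1 0;0.4 2 -0.1 0.1 0;0.4 2.5 -0.1 0.1 0;0.4 3 -0.1 0.1 0;0.4 3.5 -0.1 0.1 0;0.4 4 -0.1 0.1 0;0.4 4 -0.1 0.1 0")

```text
time_s: 10.55
eef_pos: [641.2, -132.8, 85.5]
ee_rot: [0.5, -0.5, 0.5, 0.501]
force: [-0.5, 0.2, -1.4]
grip_width: 0.696
```

>>> send_rows(rows="0.4 1 0 -0.1 0;0.4 1.8 0 -0.1 0;0.4 1.9 0 -0.1 0;0.4 1.9 0 -0.1 0;1 1.9 0 -0.1 0;1 1.9 0 -0.1 0;1 1.9 0 -0.1 0;1 1.9 0 -0.1 0;1 -2 0 -0.1 0;1 -6 0 -0.1 0;1 -9 0 -0.1 0;1 -9 0 -0.1 0")

```text
time_s: 11.75
eef_pos: [643.2, -134.5, 181.6]
ee_rot: [-0.501, 0.503, -0.498, -0.497]
force: [0.1, 0.2, -0.4]
grip_width: 1.0
```

Run:
```python
from mv import *
s=capture("scene");crop(s,"s8",180,170,180,150,4)
print(support_fit(s,0,(538,-380)))
plan((536.5,-379.3,180,90),(536.5,-379.3,6,90))
```

```text
(array([ 497.3, -378.1]), array([-0.1, -0.3,  0.3,  0.1,  0.1, -0.1, -0. , -0.1]))
t 11.8 pos [ 642.3 -134.1  178.6] jaw 90.06 j6 -1.96 down [ 0.0042 -0.0017 -1.    ] F [-0.7 -0.1 -0.9] grip 0.995
shift [ -0.14  10.6  -24.5 ] yaw 0.01 | dist 267 jaw turn -0.1
shift [ 17.26  10.67 -24.47] yaw 0.01 | dist 318 jaw turn -0.1
```

View pics/s8.png

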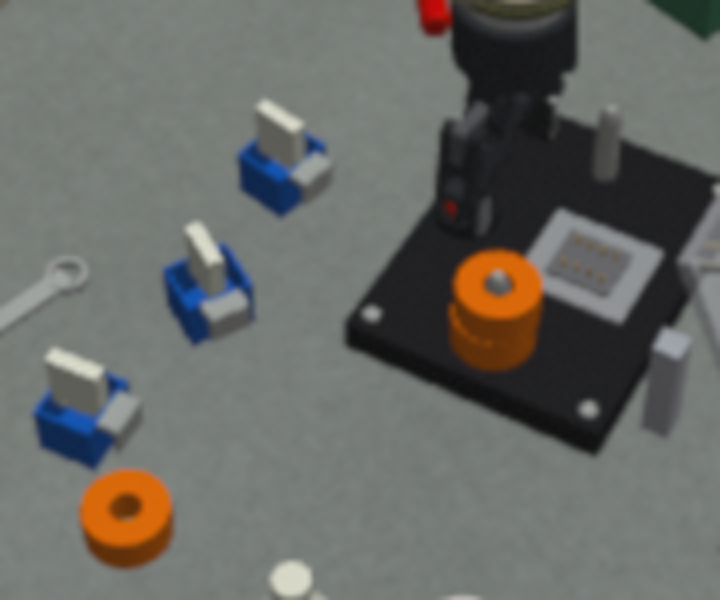

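Run:
```python
from mv import *
t=capture("top");
print(unproj(t,(467,215),34),unproj(t,(430,245),34),unproj(t,(425,158),60),sleeves(t))
plan((495.3,-376,180,90),(495.3,-376,6,90))
```

```text
[ 508.24266557 -516.4103249    34.        ] [ 437.33195556 -422.02529267   34.        ] [ 646.27225013 -413.51298752   60.        ] [([498.5, -374.7], 480, 544)]
t 11.8 pos [ 641.6 -133.9  176.5] jaw 90.06 j6 -1.96 down [ 8.e-04 -3.e-04 -1.e+00] F [-0.4 -0.1 -0.5] grip 1.004
shift [ -0.35  14.65 -24.2 ] yaw 0.01 | dist 283 jaw turn -0.1
shift [ 17.05  14.67 -24.19] yaw 0.01 | dist 330 jaw turn -0.1
```

>>> send_rows(rows="1 0 3 -4.9 0;1 0 6 -9.7 0;1 0 9 -14.5 0;1 0 12 -19.4 0;1 2 14.5 -24.2 0;1 7 14.5 -24.2 0;1 12 14.5 -24.2 0;1 16 14.5 -24.2 0;1 17 14.5 -24.2 0;1 17 14.5 -24.2 0;0.4 17 14.5 -24.2 0;0.4 17 14.5 -24.2 0")

```text
time_s: 13.05
eef_pos: [497.9, -376.8, 8.9]
ee_rot: [-0.5, 0.502, -0.5, -0.499]
force: [-0.8, 1.6, 23.3]
grip_width: 0.69
```

>>> send_rows(rows="0.4 0 0 0 0;0.4 0 0 0 0;0.4 0 0 0 0;0.4 -5 0 0 0;0.4 -10 0 0 0;0.4 -15 0 0 0;0.4 -15 0 0 0")

```text
time_s: 13.75
eef_pos: [499.2, -378.1, 166.0]
ee_rot: [-0.499, 0.506, -0.5, -0.495]
force: [0.9, -0.6, -1.6]
grip_width: 0.68
```

Run:
```python
from mv import *
s=capture("scene");crop(s,"s9",150,190,110,110,5)
p=ctrl.sense()["eef_pos"]
plan((640,46.5,155,90))
```

```text
t 13.8 pos [ 498.1 -377.1  161.8] jaw 90.08 j6 -2.41 down [ 0.0066 -0.0073 -1.    ] F [-0.5  0.2 -2.1] grip 0.684
shift [  0.47 -14.25  42.34] yaw 0.02 | dist 447 jaw turn -0.1
```

View pics/s9.png

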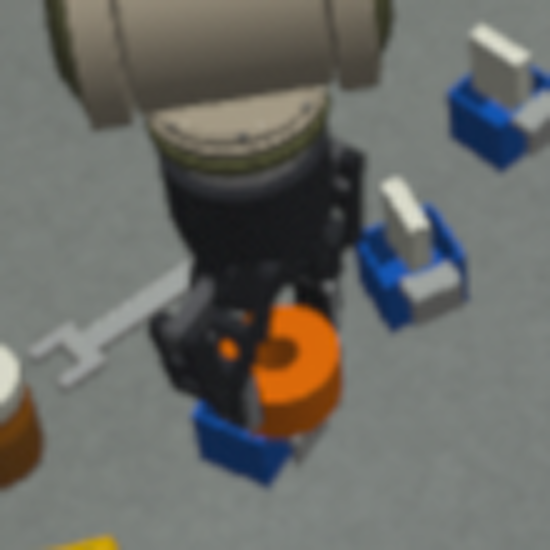

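>>> send_rows(rows="0.4 0 -1.7 5 0;0.4 0 -3.4 10 0;0.4 0 -5 15 0;0.4 0 -6.7 20 0;0.4 0 -8.4 25 0;0.4 0 -10 30 0;0.4 0 -11.8 35 0;0.4 0 -13.4 40 0;0.4 2 -14.3 42.3 0;0.4 2.8 -14.3 42.3 0;0.4 2.8 -14.3 42.3 0;0.4 2.8 -14.3 42.3 0")

```text
time_s: 15.0
eef_pos: [639.2, 46.3, 128.6]
ee_rot: [-0.5, 0.5, -0.5, -0.5]
force: [-0.5, -0.0, -0.9]
grip_width: 0.68
```

Run:
```python
from mv import *
s=capture("scene");crop(s,"s10",270,150,110,110,6)
p=ctrl.sense()["eef_pos"]
for dz in (5,8):print(support_fit(s,p[2]-dz,p[:2]))
plan((640,46.5,128,90))
```

```text
(array([640.1,  39.5]), array([ 0.1, -0.1, -0.2, -0.1,  0.1,  0.2,  0. , -0.2]))
(array([639.1,  42.3]), array([ 0.1, -0.1, -0.2, -0.1,  0.1,  0.3,  0. , -0.2]))
t 15.1 pos [639.4  46.  129. ] jaw 89.98 j6 -1.68 down [ 8.e-04 -3.e-04 -1.e+00] F [ 0.7 -0.6 -1.7] grip 0.687
shift [ 0.1  -0.06  0.05] yaw -0.0 | dist 1 jaw turn 0.0
```

View pics/s10.png

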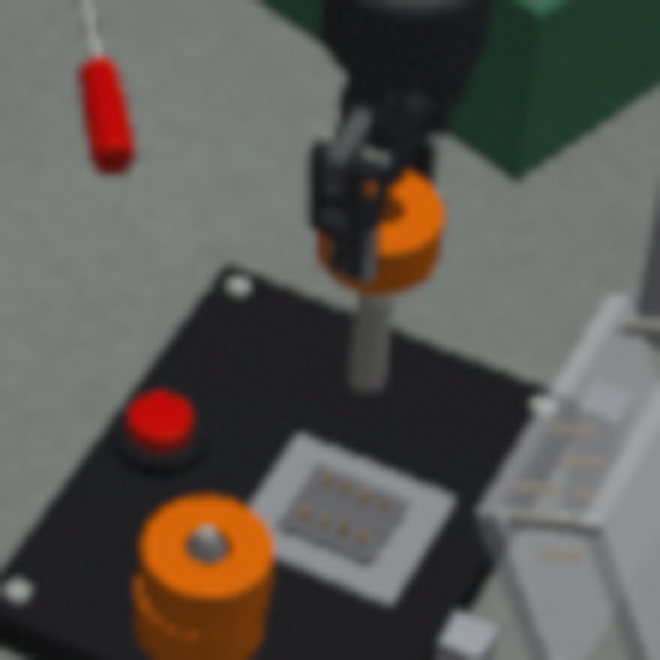

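>>> send_rows(rows="0.4 1 -0.05 0.1 0;0.4 1.7 -0.05 0.1 0;0.4 2.2 -0.05 0.1 0;0.4 2.7 -0.05 0.1 0;0.4 3.2 -0.05 0.1 0;0.4 3.6 -0.05 0.1 0;0.4 4 -0.05 0.1 0;0.4 4 -0.05 0.1 0")

```text
time_s: 15.85
eef_pos: [639.6, 48.1, 87.7]
ee_rot: [0.5, -0.5, 0.5, 0.5]
force: [0.7, -0.2, -0.8]
grip_width: 0.678
```

>>> send_rows(rows="0.4 1.5 0 0 0;0.4 3 0 0 0;0.4 4.3 0 0 0;0.4 4.3 0 0 0;0.4 4.3 0 0 0;1 4.3 0 0 0;1 4.3 0 0 0;1 4.3 0 0 0;1 4.3 0 0 0;1 0 0 0 0;1 -4 0 0 0;1 -8 0 0 0")

```text
time_s: 17.05
eef_pos: [639.6, 48.2, 170.0]
ee_rot: [-0.5, 0.5, -0.5, -0.5]
force: [0.5, -0.0, -0.1]
grip_width: 1.002
```

>>> send_rows(rows="1 -2 25 0 0;1 -2 25 0 0;1 -2 25 0 0;1 -2 25 0 0;1 -2 25 0 0;1 -2 25 0 0")

```text
time_s: 17.65
eef_pos: [385.0, 48.6, 188.4]
ee_rot: [0.499, -0.5, 0.5, 0.501]
force: [0.7, -0.3, 0.1]
grip_width: 0.999
```

Run:
```python
from mv import *
plan()
s=capture("scene");crop(s,"s11",180,150,180,150,4)
t=capture("top");crop(t,"t11",210,110,220,160,3)
for k in "cup1","cup1_hook":
  for p in(s,t):
    print(k,[(np.round(d["location"],1).tolist(),round(d["confidence"],2)) for d in nets.spot_point(p,k)])
```

```text
t 17.6 pos [385.   48.6 188.4] jaw 90.08 j6 -1.75 down [-1.6e-03  2.0e-04 -1.0e+00] F [ 0.7 -0.3  0.1] grip 0.999
cup1 [([425.2, -62.7, -2.1], 0.95), ([438.0, -192.1, -1.0], 0.77), ([424.0, -324.0, -3.2], 0.68), ([759.6, 193.9, -1.4], 0.37)]
cup1 [([425.1, -324.1, 2.4], 0.93), ([423.5, -63.4, -2.1], 0.88), ([445.9, -193.9, -4.7], 0.67)]
cup1_hook [([450.4, -67.6, 34.5], 0.72)]
cup1_hook [([451.8, -69.1, 36.7], 0.69), ([455.9, -326.1, 36.2], 0.23)]
```

View pics/s11.png

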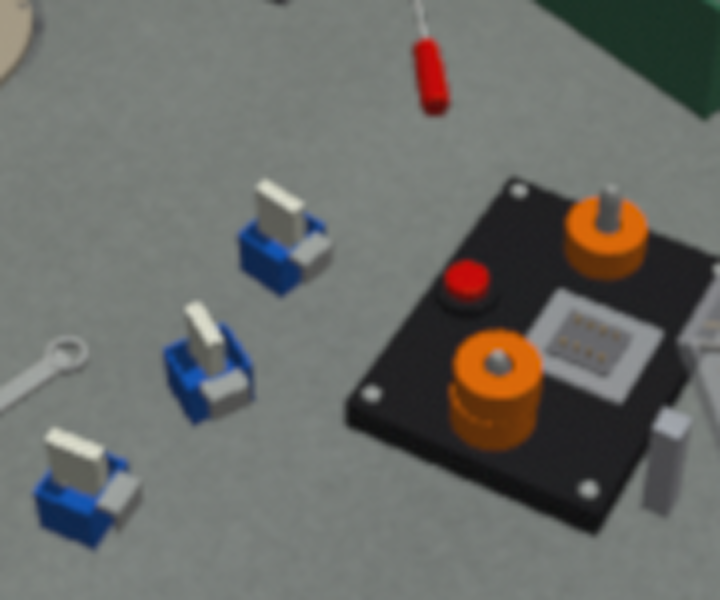

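View pics/t11.png

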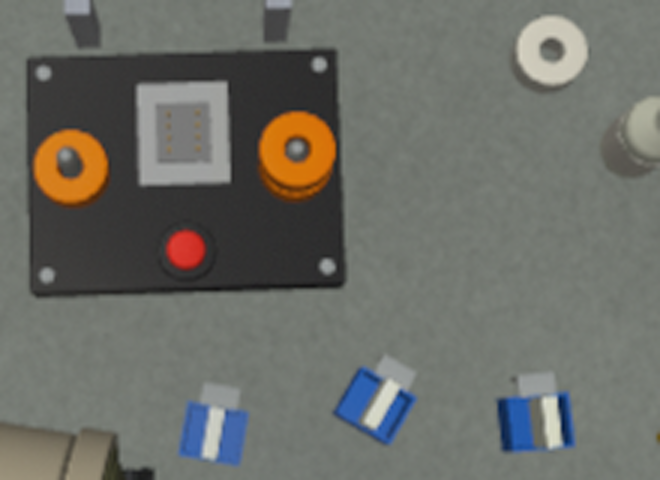

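Run:
```python
from fit import *
t=capture("top");s=capture("scene")
for n,e0,e1,h in(("A",(124,214.5),(137,129),(142,108)),("B",(392,161),(429,84),(437,70)),("C",(700,196),(690,112),(669,90))):
    a=unproj(t,C(e0,5,255,220),78);b=unproj(t,C(e1,5,255,220),78);m=(a+b)/2;d=b-a
    print(n,np.round(m,1),"len",round(np.hypot(*d[:2]),1),"yaw",round(np.degrees(np.arctan2(d[1],d[0])),1), "hook",np.round(unproj(t,C(h,5,255,220),41),1))
# scene: fin top rect corners, crop sc 7x (180,185)
for n,q in(("A",[(450,82),(467,66),(534,104),(518,124)]),("B",[(324,296),(346,282),(390,347),(370,360)]),("C",[(80,518),(98,504),(185,543),(170,561)])):
    w=np.array([unproj(s,C(c,7,180,185),78) for c in q]);d=(w[2]+w[3]-w[0]-w[1])/2
    print(n,"scene",np.round(w.mean(0),1),"yaw",round(np.degrees(np.arctan2(d[1],d[0])),1),"len",round(np.hypot(*d[:2]),1))
crop(s,"s12",180,185,100,110,7);crop(t,"t12",255,220,160,50,5)
```

```text
A [423.4 -60.7  78. ] len 39.8 yaw -9.9 hook [453.9 -66.4  41. ]
B [ 443.3 -191.1   78. ] len 39.8 yaw -27.6 hook [ 469.2 -209.2   41. ]
C [ 426.  -322.4   78. ] len 38.9 yaw 4.0 hook [ 457.1 -320.6   41. ]
A scene [424.4 -64.4  78. ] yaw -9.0 len 37.5
B scene [ 444.3 -197.9   78. ] yaw -29.7 len 39.2
C scene [ 428.3 -327.6   78. ] yaw 1.0 len 40.4
```

Run:
```python
from mv import *
plan((424,-62.5,110,80.5),(424,-62.5,47,80.5))
```

```text
t 18.1 pos [390.4  47.8 188. ] jaw 90.06 j6 -1.75 down [-6.e-04  1.e-04 -1.e+00] F [ 0.6 -0.8 -0.3] grip 1.007
shift [  7.8   -3.35 -11.03] yaw 1.91 | dist 139 jaw turn -9.6
shift [ 14.1   -3.36 -11.04] yaw 1.91 | dist 182 jaw turn -9.6
```

>>> send_rows(rows="0.7 2 -1.5 -5 1.9;0.7 6 -3.35 -10 1.9;0.7 8 -3.35 -11 1.9;0.7 8 -3.35 -11 1.9;0.7 8 -3.35 -11 1.9;0.7 8 -3.35 -11 1.9", grip_force=60)

```text
time_s: 18.65
eef_pos: [423.9, -61.6, 109.0]
ee_rot: [0.54, -0.458, 0.539, 0.457]
force: [0.3, 0.4, 0.7]
grip_width: 0.701
```

Run:
```python
from mv import *
s=capture("scene");crop(s,"s13",215,160,70,70,8)
plan((424,-62.5,47,80.5))
```

```text
t 18.7 pos [423.9 -61.5 109.2] jaw 80.63 j6 -1.83 down [ 1.6e-03 -6.0e-04 -1.0e+00] F [0.6 0.2 0.4] grip 0.7
shift [ 6.22 -0.01 -0.09] yaw 0.03 | dist 62 jaw turn -0.1
```

View pics/s13.png

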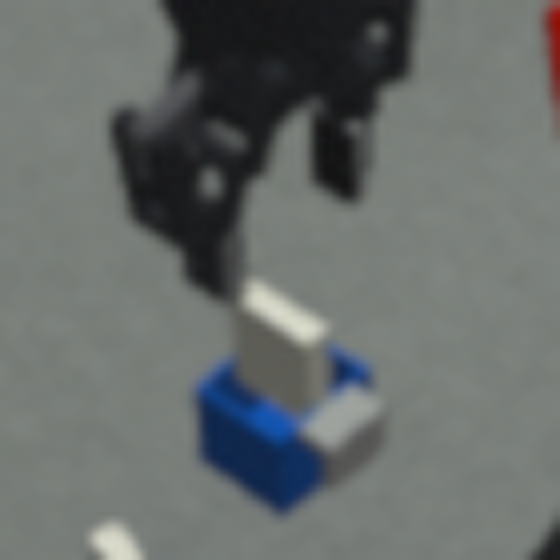

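>>> send_rows(rows="0.7 4 0 -0.1 0;0.7 6.2 0 -0.1 0;0.7 6.2 0 -0.1 0;0.7 6.2 0 -0.1 0;0 6.2 0 -0.1 0;0 6.2 0 -0.1 0;0 6.2 0 -0.1 0;0 6.2 0 -0.1 0;0 6.2 0 -0.1 0;0 6.2 0 -0.1 0;0 6.2 0 -0.1 0;0 6.2 0 -0.1 0")

```text
time_s: 19.9
eef_pos: [423.6, -63.3, 46.9]
ee_rot: [0.54, -0.458, 0.539, 0.457]
force: [-0.6, 0.5, 6.7]
grip_width: 0.13
```

Run:
```python
from mv import *
s=capture("scene");crop(s,"s14",215,160,70,70,8)
c,sn=np.cos(np.radians(71.5)),np.sin(np.radians(71.5))
R0=np.array([507,292])
for ty in(85,0,-85):
    g=R0+ty*np.array([-sn,c]); o=g-60*np.array([c,sn]); print(ty,np.round(g,1),np.round(o,1))
plan((424,-62.5,180,80.5))
```

```text
85 [426.4 319. ] [407.4 262.1]
0 [507. 292.] [488.  235.1]
-85 [587.6 265. ] [568.6 208.1]
t 19.9 pos [423.6 -63.3  46.9] jaw 80.56 j6 -1.83 down [ 9.e-04 -5.e-04 -1.e+00] F [-1.3 -0.   6.2] grip 0.129
shift [-13.31  -0.04   0.08] yaw 0.01 | dist 133 jaw turn -0.1
```

View pics/s14.png

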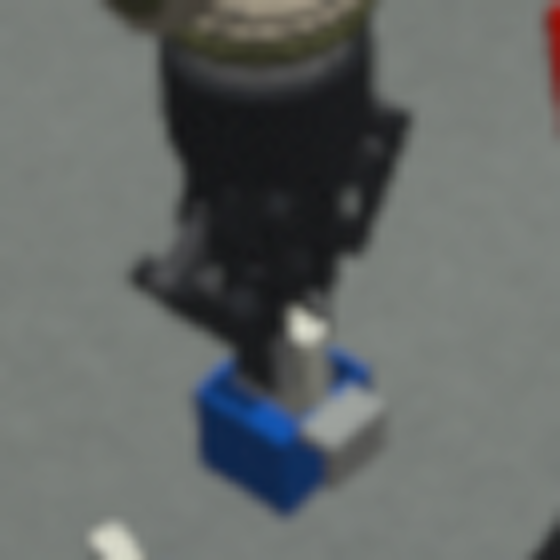

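>>> send_rows(rows="0 -5 0 0 0;0 -10 0 0 0;0 -13.3 0 0 0;0 -13.3 0 0 0;0 -13.3 0 0 0")

```text
time_s: 20.45
eef_pos: [423.1, -63.0, 179.2]
ee_rot: [0.54, -0.457, 0.539, 0.457]
force: [-0.3, 0.7, -1.0]
grip_width: 0.134
```

Run:
```python
from mv import *
plan((568.6,208,180,161.5))
```

```text
t 20.4 pos [423.1 -63.  179.2] jaw 80.56 j6 -1.83 down [ 3.e-04 -1.e-04 -1.e+00] F [-0.3  0.7 -1. ] grip 0.134
shift [-0.08 -9.91 29.12] yaw -16.19 | dist 308 jaw turn 80.9
```

>>> send_rows(rows="0 0 -1 4 -1;0 0 -2 8 -2.5;0 0 -3.5 12 -4;0 0 -5 16 -5.5;0 0 -6.5 20 -7;0 0 -8 24 -8.5;0 0 -9 27 -10;0 0 -9.9 29.1 -11.5;0 0 -9.9 29.1 -13;0 0 -9.9 29.1 -14.6;0 0 -9.9 29.1 -16.2;0 0 -9.9 29.1 -16.2")

```text
time_s: 21.65
eef_pos: [568.0, 207.6, 177.1]
ee_rot: [0.113, -0.697, 0.113, 0.699]
force: [-1.4, 1.2, -0.3]
grip_width: 0.13
```

Run:
```python
from mv import *
s=capture("scene");crop(s,"s15",270,40,140,140,5)
plan((568.6,208,122,161.5))
```

```text
t 21.7 pos [568.1 207.6 177.5] jaw 161.38 j6 -2.66 down [-3.1e-03 -5.0e-04 -1.0e+00] F [-0.1  0.  -1.3] grip 0.129
shift [ 5.55 -0.06 -0.05] yaw -0.02 | dist 55 jaw turn 0.1
```

View pics/s15.png

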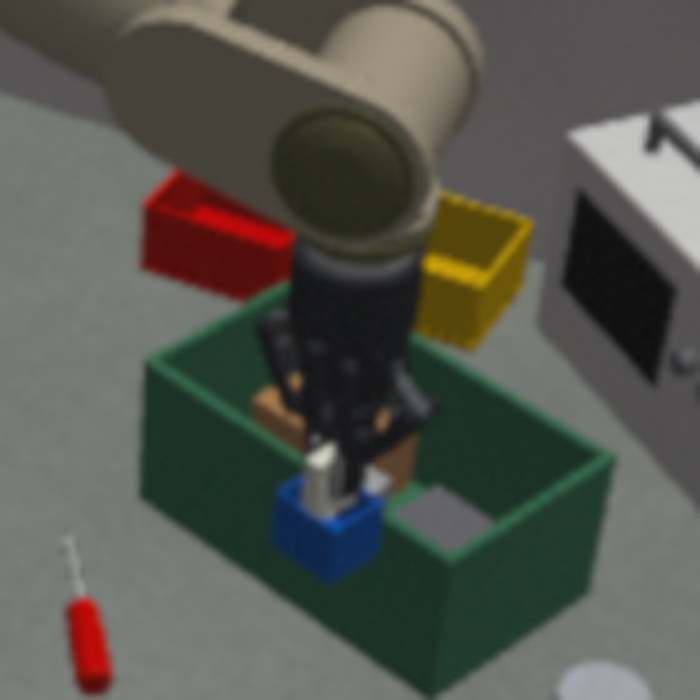

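>>> send_rows(rows="0 3 0 0 0;0 5.5 0 0 0;0 5.5 0 0 0;0 5.5 -1 0 0;0 5.5 -1 0 0;0 5.5 -1 0 0")

```text
time_s: 22.3
eef_pos: [572.4, 217.7, 125.5]
ee_rot: [-0.114, 0.699, -0.113, -0.697]
force: [-0.5, -0.6, -1.1]
grip_width: 0.127
```

Run:
```python
from mv import *
s=capture("scene");crop(s,"s16",300,90,90,90,7)
plan()
```

```text
t 22.4 pos [572.2 217.5 125.3] jaw 161.55 j6 -2.65 down [ 1.6e-03  2.0e-04 -1.0e+00] F [ 0.2  0.1 -1.5] grip 0.134
```

View pics/s16.png

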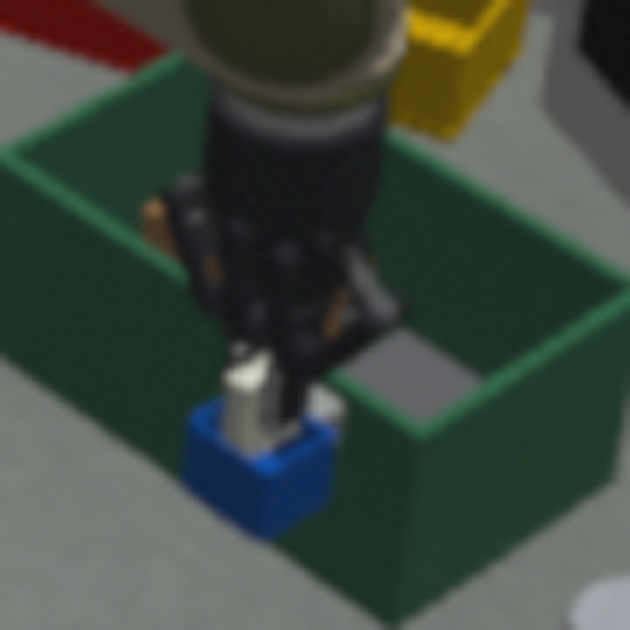

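>>> send_rows(rows="0 0.6 -0.2 0 0;0 0.6 -0.4 0 0;0 0.6 -0.5 0 0;0 0.6 -0.6 0 0;0 0.6 -0.6 0 0")

```text
time_s: 22.85
eef_pos: [573.8, 223.0, 118.4]
ee_rot: [-0.113, 0.698, -0.113, -0.698]
force: [-0.8, 0.8, -1.0]
grip_width: 0.13
```

Run:
```python
from mv import *
plan()
```

```text
t 22.9 pos [573.8 223.  118.4] jaw 161.56 j6 -2.64 down [ 2.e-04  0.e+00 -1.e+00] F [-0.8  0.8 -1. ] grip 0.13
```

>>> send_rows(rows="0 0 -0.1 0 0;0 0 -0.2 0 0;0 0 -0.2 0 0;0 0 -0.2 0 0")

```text
time_s: 23.25
eef_pos: [574.4, 224.8, 118.3]
ee_rot: [-0.113, 0.698, -0.113, -0.698]
force: [0.3, 0.0, -0.9]
grip_width: 0.128
```

>>> send_rows(rows="0 0 -0.1 0 0;0 0 -0.2 0 0;0 0 -0.2 0 0;0 0 -0.2 0 0")

```text
time_s: 23.65
eef_pos: [574.8, 226.1, 118.4]
ee_rot: [0.113, -0.698, 0.114, 0.698]
force: [-2.7, -4.5, 1.1]
grip_width: 0.129
```

>>> send_rows(rows="0 0 -0.1 0 0;0 0 -0.2 0 0;0 0 -0.2 0 0;0 0 -0.2 0 0")

```text
time_s: 24.05
eef_pos: [574.9, 226.2, 118.6]
ee_rot: [0.111, -0.697, 0.115, 0.699]
force: [-7.3, -15.0, 6.1]
grip_width: 0.128
```

>>> send_rows(rows="0 0 0.7 0 0;0 -2.5 0.7 0 0;0 -4.4 0.7 0 0;0 -4.4 0.7 0 0;0 -4.4 0.7 0 0;0 -4.4 0.7 0 0")

```text
time_s: 24.65
eef_pos: [572.9, 221.9, 160.9]
ee_rot: [0.113, -0.697, 0.114, 0.699]
force: [-1.0, -0.5, -1.0]
grip_width: 0.134
```

```bash
cat >> mv.py <<'E'
TY=np.radians(71.5);TX=np.array([np.cos(TY),np.sin(TY)]);TYV=np.array([-TX[1],TX[0]])
def sc():
    p=ctrl.sense()["eef_pos"];print("s",round(float(p[:2]@TX),2),"w",round(float(p[:2]@TYV),2),"z",round(p[2],1))
E
python3 - <<'E'
from mv import *
print(np.array([574.85,226.15])@TX, np.array([507,292])@TYV)
plan();sc();sc()
E
```

```text
396.8659763593492 -388.14713351925616
t 24.6 pos [572.9 221.9 160.9] jaw 161.56 j6 -2.64 down [-2.1e-03 -3.0e-04 -1.0e+00] F [-1.  -0.5 -1. ] grip 0.134
s 392.22 w -472.85 z 160.9
s 392.22 w -472.85 z 160.9
```

>>> send_rows(rows="0 0 -1 0 0;0 0 -1.82 0 0;0 0 -1.82 0 0;0 0 -1.82 0 0")

```text
time_s: 25.05
eef_pos: [579.1, 239.6, 161.9]
ee_rot: [0.113, -0.698, 0.113, 0.698]
force: [-1.3, 0.1, -1.1]
grip_width: 0.131
```

Run:
```python
from mv import *
sc();plan()
s=capture("scene");crop(s,"s17",310,80,80,80,8)
```

```text
s 410.94 w -473.14 z 161.9
t 25.1 pos [579.1 239.6 161.9] jaw 161.59 j6 -2.61 down [-5.e-04 -2.e-04 -1.e+00] F [-1.3  0.1 -1.1] grip 0.131
```

View pics/s17.png

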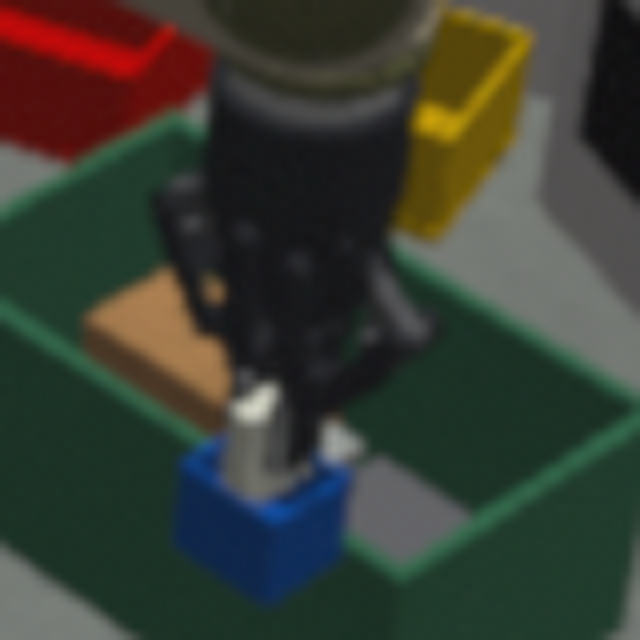

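>>> send_rows(rows="0 0.8 0.05 0 0;0 1.3 0.05 0 0;0 1.7 0.05 0 0;0 2.1 0.05 0 0;0 2.1 0.05 0 0")

```text
time_s: 25.6
eef_pos: [578.8, 238.6, 140.6]
ee_rot: [0.113, -0.698, 0.113, 0.698]
force: [0.8, 0.1, -1.6]
grip_width: 0.133
```

>>> send_rows(rows="0 0.5 0 0 0;0 0.8 0 0 0;0 1 0 0 0;0 1.1 0 0 0;0 1.1 0 0 0")

```text
time_s: 26.1
eef_pos: [579.0, 238.8, 130.3]
ee_rot: [0.113, -0.698, 0.113, 0.698]
force: [-1.4, 0.7, -1.1]
grip_width: 0.131
```

>>> send_rows(rows="0 0.1 0 0 0;0 0.2 0 0 0;0 0.3 0 0 0;0 0.3 0 0 0")

```text
time_s: 26.5
eef_pos: [579.3, 238.7, 129.8]
ee_rot: [-0.113, 0.699, -0.113, -0.697]
force: [-7.0, -3.2, 15.0]
grip_width: 0.131
```

>>> send_rows(rows="0 0.1 0 0 0;0.5 0.1 0 0 0;0.5 0.1 0 0 0;0.5 0.1 0 0 0;0.5 0.1 0 0 0;0.5 0.1 0 0 0;0.5 -3 0 0 0;0.5 -7 0 0 0;0.5 -7 0 0 0")

```text
time_s: 27.4
eef_pos: [580.9, 239.2, 202.9]
ee_rot: [-0.114, 0.701, -0.112, -0.695]
force: [-0.5, -0.1, 0.4]
grip_width: 0.501
```

Run:
```python
from mv import *
s=capture("scene");crop(s,"s18",290,70,110,110,6)
plan((443.8,-194,190,61.5))
for k in("cup1",):
  print([(np.round(d["location"],1).tolist(),round(d["confidence"],2)) for d in nets.spot_point(s,k)])
```

```text
t 27.4 pos [580.  239.  199.8] jaw 161.56 j6 -2.62 down [ 0.005   0.0011 -1.    ] F [ 0.1  0.2 -1.5] grip 0.494
shift [ 0.87 45.39 -0.77] yaw -15.99 | dist 454 jaw turn 79.9
[([422.7, -326.8, -2.2], 0.75), ([580.2, 240.7, 80.2], 0.61), ([440.4, -191.3, -0.8], 0.57)]
```

View pics/s18.png

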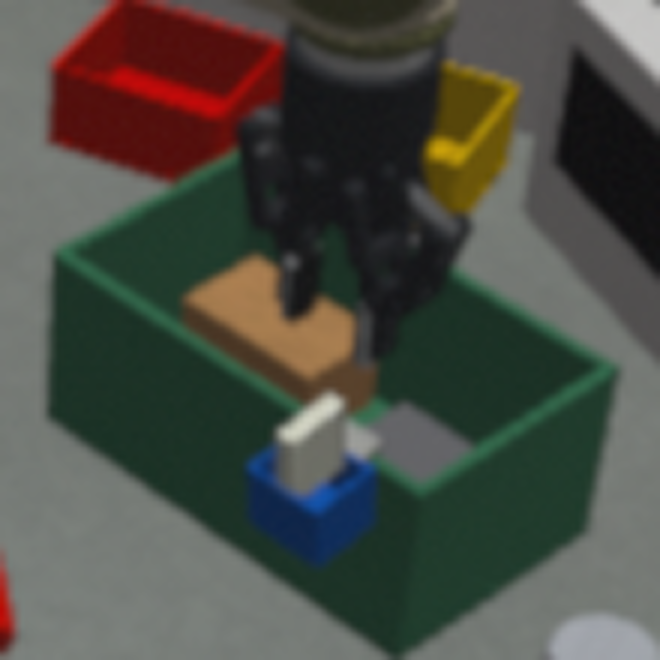

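>>> send_rows(rows="0.7 0 4.5 0 1.7;0.7 0 9 0 3.4;0.7 0 13.5 -0.2 5.1;0.7 0 18 -0.3 6.8;0.7 0 22.5 -0.4 8.5;0.7 0 27 -0.5 10.2;0.7 0 31.5 -0.6 11.9;0.7 0.5 36 -0.7 13.6;0.7 0.8 40.5 -0.8 15.3;0.7 0.8 45.4 -0.8 17;0.7 0.8 45.4 -0.8 18.6;0.7 0.8 45.4 -0.8 20")

```text
time_s: 28.7
eef_pos: [441.9, -195.4, 187.9]
ee_rot: [0.609, -0.358, 0.609, 0.36]
force: [-0.3, -0.5, -0.9]
grip_width: 0.699
```

Run:
```python
from mv import *
plan((443.8,-194,110,61.5))
```

```text
t 28.7 pos [ 441.9 -195.4  187.9] jaw 61.07 j6 -1.73 down [-0.0022  0.0017 -1.    ] F [-0.3 -0.5 -0.9] grip 0.699
shift [ 7.79 -0.12  0.21] yaw -0.09 | dist 78 jaw turn 0.4
```

>>> send_rows(rows="0.7 4 -0.1 0.2 0;0.7 7.8 -0.1 0.2 0;0.7 7.8 -0.1 0.2 0;0.7 7.8 -0.1 0.2 0")

```text
time_s: 29.1
eef_pos: [444.7, -193.1, 111.4]
ee_rot: [0.607, -0.361, 0.608, 0.362]
force: [1.0, -0.3, -0.1]
grip_width: 0.699
```

Run:
```python
from mv import *
s=capture("scene");crop(s,"s19",190,170,90,90,7,proj(s,[[443.8+20*np.cos(-.497)*k,-194+20*np.sin(-.497)*k,78] for k in(-1,0,1)]))
plan((443.8,-194,47,61.5))
```

```text
t 29.1 pos [ 445.3 -193.5  112.4] jaw 61.56 j6 -1.73 down [ 9.e-04 -7.e-04 -1.e+00] F [-0.5 -0.3  0.3] grip 0.696
shift [ 6.54  0.11 -0.11] yaw 0.01 | dist 65 jaw turn -0.1
```

View pics/s19.png

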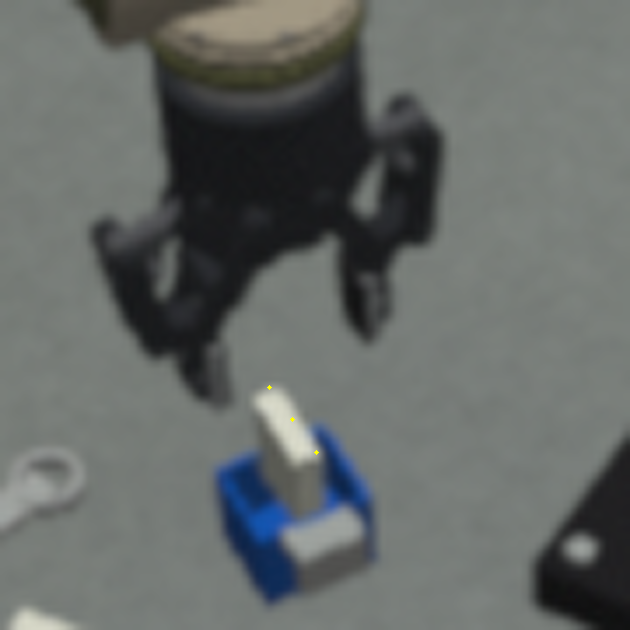

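>>> send_rows(rows="0.7 4 0.1 -0.15 0;0.7 6.5 0.1 -0.15 0;0.7 6.5 0.1 -0.15 0;0.7 6.5 0.1 -0.15 0;0 6.5 0.1 -0.15 0;0 6.5 0.1 -0.15 0;0 6.5 0.1 -0.15 0;0 6.5 0.1 -0.15 0;0 6.5 0.1 -0.15 0;0 6.5 0.1 -0.15 0;0 6.5 0.1 -0.15 0;0 6.5 0.1 -0.15 0")

```text
time_s: 30.35
eef_pos: [443.7, -194.4, 47.2]
ee_rot: [0.608, -0.362, 0.607, 0.361]
force: [-0.5, 0.7, 7.6]
grip_width: 0.133
```

>>> send_rows(rows="0 -5 0 0 0;0 -10 0 0 0;0 -13.3 0 0 0;0 -13.3 0 0 0;0 -13.3 0 0 0")

```text
time_s: 30.85
eef_pos: [443.0, -193.9, 179.1]
ee_rot: [0.608, -0.362, 0.608, 0.362]
force: [0.2, 0.3, -1.8]
grip_width: 0.134
```

Run:
```python
from mv import *
s=capture("scene");crop(s,"s20",190,150,90,90,7)
plan((488,235,180,161.5))
```

```text
t 30.9 pos [ 442.7 -193.6  178.3] jaw 61.56 j6 -1.73 down [-0.0016  0.0012 -1.    ] F [-0.2  0.2 -2.2] grip 0.131
shift [-0.13 16.43 39.85] yaw 16.01 | dist 431 jaw turn -80.1
```

View pics/s20.png

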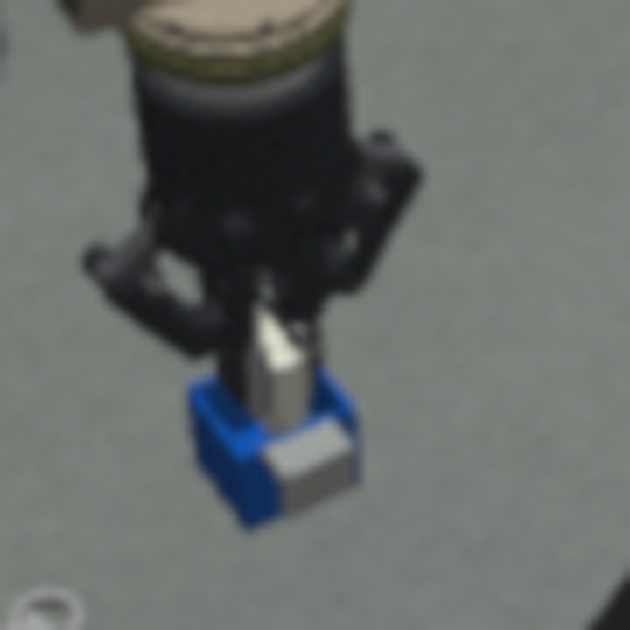

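>>> send_rows(rows="0 0 1.5 3.5 -1.6;0 0 3 7 -3.3;0 0 4.5 10.5 -5;0 0 6 14 -6.7;0 0 7.5 18 -8.4;0 0 9 22 -10;0 0 10.5 26 -11.7;0 0 12 30 -13.4;0 0 13.5 34 -15.1;0 0 15 37 -16.8;0 0 16.4 39.9 -18.4;0 0 16.4 39.9 -20")

```text
time_s: 32.1
eef_pos: [487.9, 237.9, 177.1]
ee_rot: [0.11, -0.697, 0.11, 0.7]
force: [-0.6, -0.6, -1.6]
grip_width: 0.13
```

Run:
```python
from mv import *
plan((488,235,119,161.5));sc()
s=capture("scene");crop(s,"s21",270,50,120,120,6)
```

```text
t 32.1 pos [487.9 237.9 177.1] jaw 162.09 j6 -2.59 down [-3.6e-03 -1.0e-04 -1.0e+00] F [-0.6 -0.6 -1.6] grip 0.13
shift [ 5.81  0.27 -0.12] yaw 0.12 | dist 58 jaw turn -0.6
s 380.41 w -387.21 z 177.1
```

View pics/s21.png

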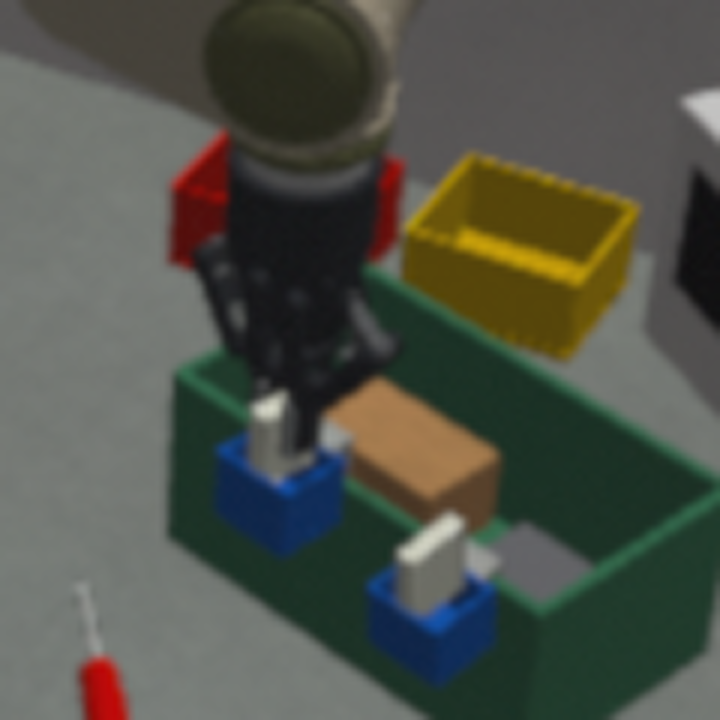

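>>> send_rows(rows="0 3 0.2 0 0.1;0 5.8 0.2 0 0.1;0 5.8 0 0 0.1;0 5.8 -0.5 0 0.1;0 5.8 -0.9 0 0.1;0 5.8 -1.1 0 0.1;0 5.8 -1.2 0 0.1;0 5.8 -1.3 0 0.1;0 5.8 -1.3 0 0.1")

```text
time_s: 33.05
eef_pos: [493.2, 247.4, 121.5]
ee_rot: [-0.116, 0.698, -0.116, -0.697]
force: [-0.7, 0.3, -1.6]
grip_width: 0.132
```

Run:
```python
from mv import *
plan();sc()
```

```text
t 33.0 pos [493.2 247.4 121.5] jaw 161.06 j6 -2.56 down [ 3.e-04  1.e-04 -1.e+00] F [-0.7  0.3 -1.6] grip 0.132
s 391.07 w -389.23 z 121.5
```

>>> send_rows(rows="0 0.3 -0.1 0 -0.1;0 0.3 -0.2 0 -0.1;0 0.3 -0.3 0 -0.1;0 0.3 -0.4 0 -0.1;0 0.3 -0.4 0 -0.1")

```text
time_s: 33.55
eef_pos: [494.5, 251.1, 118.3]
ee_rot: [-0.113, 0.698, -0.113, -0.698]
force: [0.0, -1.8, -1.0]
grip_width: 0.128
```

>>> send_rows(rows="0 0 -0.1 0 0;0 0 -0.15 0 0;0 0 -0.15 0 0;0 0 -0.15 0 0")

```text
time_s: 33.95
eef_pos: [494.9, 252.5, 118.3]
ee_rot: [0.113, -0.698, 0.113, 0.698]
force: [-0.1, -1.0, -1.3]
grip_width: 0.131
```

>>> send_rows(rows="0 0 -0.1 0 0;0 0 -0.15 0 0;0 0 -0.15 0 0;0 0 -0.15 0 0")

```text
time_s: 34.35
eef_pos: [495.1, 253.0, 118.4]
ee_rot: [0.113, -0.698, 0.114, 0.698]
force: [-2.6, -6.6, 1.6]
grip_width: 0.128
```

>>> send_rows(rows="0 0 0.7 0 0;0 -2.5 0.7 0 0;0 -4.4 0.7 0 0;0 -4.4 0.7 0 0;0 -4.4 0.7 0 0;0 -4.4 0.7 0 0;0 -4.4 0.7 0 0")

```text
time_s: 35.05
eef_pos: [492.8, 247.1, 161.2]
ee_rot: [0.113, -0.697, 0.114, 0.699]
force: [0.6, -0.0, -1.0]
grip_width: 0.13
```

Run:
```python
from mv import *
plan();sc()
```

```text
t 35.0 pos [492.8 247.1 161.2] jaw 161.56 j6 -2.57 down [-1.8e-03 -4.0e-04 -1.0e+00] F [ 0.6 -0.  -1. ] grip 0.13
s 390.72 w -388.88 z 161.2
```

>>> send_rows(rows="0 0 -1 0 0;0 0 -1.92 0 0;0 0 -1.92 0 0;0 0 -1.92 0 0;0 0 -1.92 0 0;0 0.8 -1.92 0 0;0 1.3 -1.92 0 0;0 1.7 -1.92 0 0;0 2.1 -1.92 0 0;0 2.1 -1.92 0 0")

```text
time_s: 36.05
eef_pos: [499.0, 265.3, 140.6]
ee_rot: [0.113, -0.698, 0.114, 0.698]
force: [-0.2, 0.1, -0.1]
grip_width: 0.132
```

Run:
```python
from mv import *
plan();sc()
```

```text
t 36.0 pos [499.  265.3 140.6] jaw 161.55 j6 -2.54 down [-1.e-03 -3.e-04 -1.e+00] F [-0.2  0.1 -0.1] grip 0.132
s 409.97 w -389.04 z 140.6
```

Lower onto the rim, release and rise.

>>> send_rows(rows="0 0.5 0 0 0;0 0.8 0 0 0;0 1 0 0 0;0 1.1 0 0 0;0 1.2 0 0 0;0 1.3 0 0 0;0 1.3 0 0 0")

```text
time_s: 36.75
eef_pos: [499.4, 265.4, 130.1]
ee_rot: [-0.113, 0.698, -0.113, -0.698]
force: [-7.9, -2.4, 13.3]
grip_width: 0.128
```

>>> send_rows(rows="0 -0.1 0 0 0;0.5 -0.1 0 0 0;0.5 -0.1 0 0 0;0.5 -0.1 0 0 0;0.5 -0.1 0 0 0;0.5 -0.1 0 0 0;0.5 -3 0 0 0;0.5 -7 0 0 0;0.5 -7 0 0 0")

```text
time_s: 37.65
eef_pos: [501.2, 266.1, 203.4]
ee_rot: [-0.115, 0.701, -0.112, -0.695]
force: [0.4, 1.1, -0.6]
grip_width: 0.496
```

Run:
```python
from mv import *
s=capture("scene");crop(s,"s22",180,70,220,220,3)
plan((426,-325,190,92.5))
for k in("cup1",):
  print([(np.round(d["location"],1).tolist(),round(d["confidence"],2)) for d in nets.spot_point(s,k)])
```

```text
t 37.7 pos [500.2 265.8 200.6] jaw 161.56 j6 -2.54 down [ 0.0047  0.0014 -1.    ] F [-0.1 -0.1 -0.4] grip 0.496
shift [  0.94  58.39 -11.64] yaw 13.81 | dist 595 jaw turn -69.1
[([424.1, -325.6, -1.5], 0.7), ([578.5, 239.7, 81.0], 0.64), ([498.6, 270.5, 78.5], 0.64)]
```

View pics/s22.png

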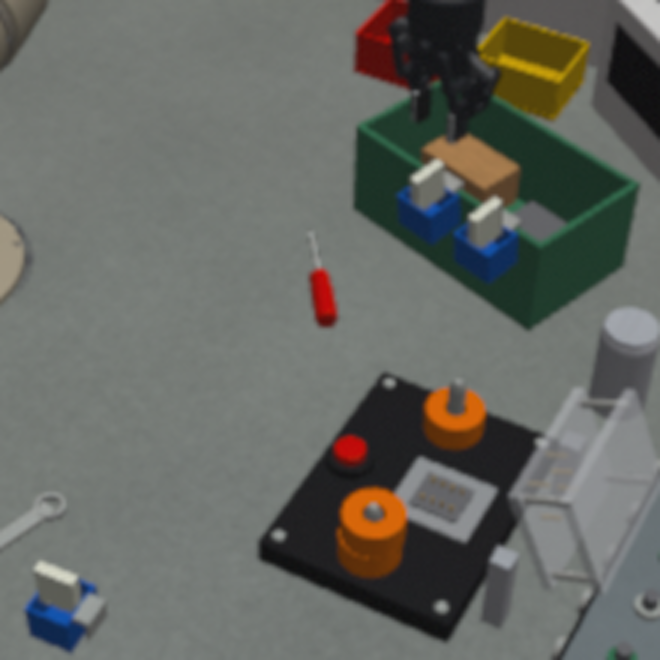

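>>> send_rows(rows="0.7 0 4.9 -1 1.2;0.7 0 9.7 -2 2.4;0.7 0 14.6 -3 3.6;0.7 0 19.5 -4 4.8;0.7 0 24.3 -5 6;0.7 0 29.2 -6 7.2;0.7 0 34 -7 8.4;0.7 0 39 -8 9.6;0.7 0 43.8 -9 10.8;0.7 0 48.7 -10 12;0.7 0 53.5 -11 13;0.7 0.9 58.4 -11.7 13.8")

```text
time_s: 38.95
eef_pos: [425.0, -327.3, 188.8]
ee_rot: [0.49, -0.51, 0.49, 0.51]
force: [0.4, -0.5, 0.3]
grip_width: 0.701
```

Run:
```python
from mv import *
plan((426,-325,110,92.5))
```

```text
t 39.0 pos [ 425.  -327.3  188.8] jaw 92.35 j6 -2.49 down [ 1.e-04  1.e-04 -1.e+00] F [ 0.4 -0.5  0.3] grip 0.701
shift [ 7.88 -0.11  0.22] yaw -0.03 | dist 79 jaw turn 0.1
```

>>> send_rows(rows="0.7 4 -0.1 0.2 0;0.7 7.8 -0.1 0.2 0;0.7 7.8 -0.1 0.2 0;0.7 7.8 -0.1 0.2 0;0.7 7.8 -0.1 0.2 0")

```text
time_s: 39.45
eef_pos: [427.2, -323.7, 113.2]
ee_rot: [-0.488, 0.512, -0.489, -0.51]
force: [-0.6, -0.8, -0.2]
grip_width: 0.699
```

Run:
```python
from mv import *
s=capture("scene");crop(s,"s23",160,200,90,90,7)
plan((426,-325,47,92.5))
```

```text
t 39.5 pos [ 427.2 -323.7  113.2] jaw 92.58 j6 -2.48 down [ 0.0021 -0.0024 -1.    ] F [-0.3 -0.5  0.5] grip 0.704
shift [ 6.62  0.14 -0.11] yaw 0.02 | dist 66 jaw turn -0.1
```

View pics/s23.png

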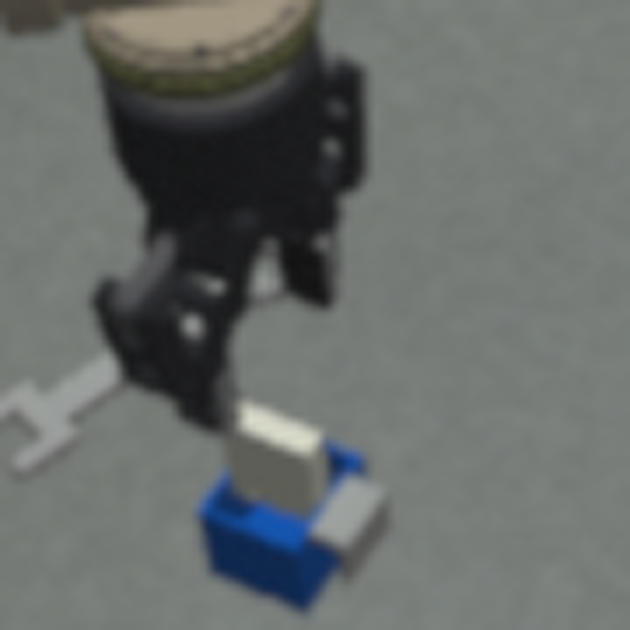

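>>> send_rows(rows="0.7 4 0.1 -0.1 0;0.7 6.6 0.1 -0.1 0;0.7 6.6 0.1 -0.1 0;0.7 6.6 0.1 -0.1 0;0 6.6 0.1 -0.1 0;0 6.6 0.1 -0.1 0;0 6.6 0.1 -0.1 0;0 6.6 0.1 -0.1 0;0 6.6 0.1 -0.1 0;0 6.6 0.1 -0.1 0;0 6.6 0.1 -0.1 0;0 6.6 0.1 -0.1 0")

```text
time_s: 40.7
eef_pos: [425.8, -324.7, 46.3]
ee_rot: [-0.489, 0.512, -0.489, -0.51]
force: [-1.3, 0.3, 6.4]
grip_width: 0.134
```

>>> send_rows(rows="0 -5 0 0 0;0 -10 0 0 0;0 -13.3 0 0 0;0 -13.3 0 0 0;0 -13.3 0 0 0")

```text
time_s: 41.2
eef_pos: [425.4, -324.1, 178.1]
ee_rot: [0.489, -0.511, 0.489, 0.511]
force: [-0.3, 0.9, -2.5]
grip_width: 0.13
```

Run:
```python
from mv import *
s=capture("scene");crop(s,"s24",160,180,90,90,7)
plan((407,262,180,161.5))
```

```text
t 41.2 pos [ 425.1 -323.8  177.2] jaw 92.55 j6 -2.49 down [-0.0014  0.0017 -1.    ] F [-0.9 -0.  -2.3] grip 0.131
shift [-0.18 -0.8  58.6 ] yaw -13.79 | dist 586 jaw turn 68.9
```

View pics/s24.png

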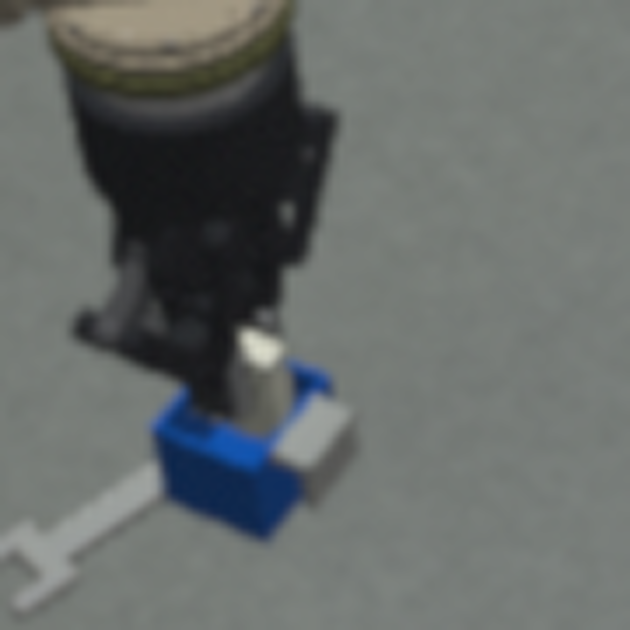

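>>> send_rows(rows="0 0 0 4.9 0;0 0 0 9.8 0;0 0 0 14.7 0;0 0 -0.1 19.6 -1.4;0 0 -0.2 24.5 -2.9;0 0 -0.3 29.4 -4.4;0 0 -0.4 34.3 -5.9;0 0 -0.5 39.2 -7.4;0 0 -0.6 44.1 -9;0 0 -0.7 49 -10.6;0 0 -0.8 54 -12.2;0 0 -0.8 58.6 -13.8")

```text
time_s: 42.45
eef_pos: [406.2, 263.5, 176.7]
ee_rot: [0.111, -0.697, 0.112, 0.699]
force: [0.5, -0.1, -1.0]
grip_width: 0.13
```

Run:
```python
from mv import *
plan((407,262,119,161.5));sc()
s=capture("scene");crop(s,"s25",270,50,120,120,6)
```

```text
t 42.5 pos [406.2 263.5 176.7] jaw 161.91 j6 -2.49 down [-0.0029 -0.001  -1.    ] F [ 0.5 -0.1 -1. ] grip 0.13
shift [ 5.77  0.11 -0.14] yaw 0.08 | dist 58 jaw turn -0.4
s 378.79 w -301.54 z 176.7
```

View pics/s25.png

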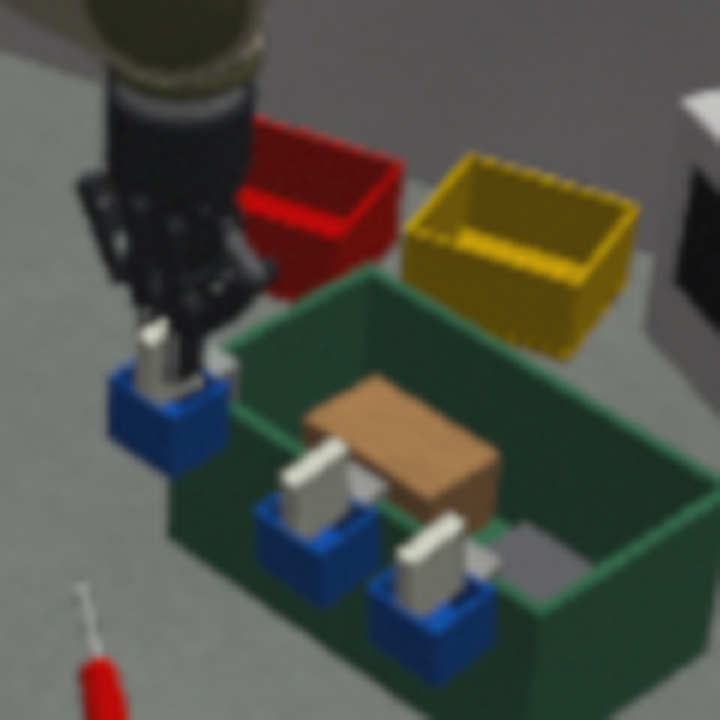

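>>> send_rows(rows="0 3 0 0 0;0 5.8 0 -0.2 0;0 5.8 0 -0.2 0;0 5.8 -0.5 -0.2 0;0 5.8 -1 -0.2 0;0 5.8 -1.2 -0.2 0;0 5.8 -1.3 -0.2 0;0 5.8 -1.4 -0.2 0;0 5.8 -1.4 -0.2 0")

```text
time_s: 43.4
eef_pos: [413.7, 274.2, 120.6]
ee_rot: [-0.113, 0.698, -0.113, -0.698]
force: [-0.3, 0.0, -2.0]
grip_width: 0.13
```

Run:
```python
from mv import *
plan();sc()
```

```text
t 43.4 pos [413.7 274.2 120.6] jaw 161.56 j6 -2.47 down [ 3.e-04  1.e-04 -1.e+00] F [-0.3  0.  -2. ] grip 0.13
s 391.35 w -305.34 z 120.6
```

>>> send_rows(rows="0 0.2 -0.1 0 0;0 0.2 -0.2 0 0;0 0.2 -0.3 0 0;0 0.2 -0.4 0 0;0 0.2 -0.4 0 0")

```text
time_s: 43.9
eef_pos: [415.0, 278.1, 118.4]
ee_rot: [-0.113, 0.698, -0.113, -0.698]
force: [0.3, -0.2, -1.6]
grip_width: 0.13
```

>>> send_rows(rows="0 0 -0.1 0 0;0 0 -0.15 0 0;0 0 -0.15 0 0;0 0 -0.15 0 0")

```text
time_s: 44.3
eef_pos: [415.1, 278.5, 118.3]
ee_rot: [0.112, -0.698, 0.114, 0.698]
force: [-2.6, -5.8, 1.7]
grip_width: 0.131
```

>>> send_rows(rows="0 0 -0.1 0 0;0 0 -0.15 0 0;0 0 -0.15 0 0;0 0 -0.15 0 0")

```text
time_s: 44.7
eef_pos: [415.1, 278.6, 118.5]
ee_rot: [0.111, -0.697, 0.115, 0.699]
force: [-6.1, -16.6, 6.6]
grip_width: 0.124
```

>>> send_rows(rows="0 0 0.7 0 0;0 -2.5 0.7 0 0;0 -4.4 0.7 0 0;0 -4.4 0.7 0 0;0 -4.4 0.7 0 0;0 -4.4 0.7 0 0;0 -4.4 0.7 0 0")

```text
time_s: 45.4
eef_pos: [413.3, 274.0, 161.4]
ee_rot: [0.113, -0.697, 0.114, 0.698]
force: [-1.4, -0.3, -1.5]
grip_width: 0.128
```

Run:
```python
from mv import *
plan();sc()
```

```text
t 45.4 pos [413.3 274.  161.4] jaw 161.55 j6 -2.47 down [-1.6e-03 -5.0e-04 -1.0e+00] F [-1.4 -0.3 -1.5] grip 0.128
s 391.01 w -304.98 z 161.4
```

Forward 18.2 mm, then lower.

>>> send_rows(rows="0 0 -1 0 0;0 0 -1.82 0 0;0 0 -1.82 0 0;0 0 -1.82 0 0;0 0 -1.82 0 0;0 0.8 -1.82 0 0;0 1.3 -1.82 0 0;0 1.7 -1.82 0 0;0 2.1 -1.82 0 0;0 2.1 -1.82 0 0")

```text
time_s: 46.4
eef_pos: [419.2, 291.3, 140.7]
ee_rot: [0.113, -0.698, 0.114, 0.698]
force: [-0.5, -0.6, -0.9]
grip_width: 0.131
```

Run:
```python
from mv import *
plan();sc()
```

```text
t 46.4 pos [419.2 291.3 140.7] jaw 161.55 j6 -2.44 down [-1.e-03 -4.e-04 -1.e+00] F [-0.5 -0.6 -0.9] grip 0.131
s 409.25 w -305.13 z 140.7
```

>>> send_rows(rows="0 0.5 0 0 0;0 0.8 0 0 0;0 1 0 0 0;0 1.1 0 0 0;0 1.2 0 0 0;0 1.3 0 0 0;0 1.3 0 0 0")

```text
time_s: 47.1
eef_pos: [419.6, 291.4, 129.2]
ee_rot: [-0.113, 0.698, -0.113, -0.698]
force: [-3.4, -2.4, 6.9]
grip_width: 0.133
```

>>> send_rows(rows="0 -0.1 0 0 0;0.5 -0.1 0 0 0;0.5 -0.1 0 0 0;0.5 -0.1 0 0 0;0.5 -0.1 0 0 0;0.5 -0.1 0 0 0;0.5 -3 0 0 0;0.5 -7 0 0 0;0.5 -7 0 0 0")

```text
time_s: 48.0
eef_pos: [421.3, 292.2, 203.0]
ee_rot: [-0.115, 0.701, -0.112, -0.695]
force: [0.5, -1.0, -0.4]
grip_width: 0.499
```

>>> send_rows(rows="0.3 0 10 0 0;0.1 0 15 0 0;0 0 15 0 0;0 0 15 0 0;0 0 15 0 0")

```text
time_s: 48.5
eef_pos: [372.2, 148.6, 198.5]
ee_rot: [-0.114, 0.698, -0.114, -0.698]
force: [0.3, 0.1, -0.1]
grip_width: 0.003
```

Run:
```python
from mv import *
plan((571.5,-42.5,110,90))
s=capture("scene");crop(s,"s26",200,70,200,210,3.4 and 3)
t=capture("top");crop(t,"t26",30,110,310,180,2)
for p in(s,t):
  for k in("cup1","cup1_hook","start_button_top","sleeve1"):
    print(k,[(np.round(d["location"],1).tolist(),round(d["confidence"],2)) for d in nets.spot_point(p,k)])
```

```text
t 48.5 pos [372.2 148.6 198.5] jaw 161.43 j6 -2.73 down [ 7.e-04  3.e-04 -1.e+00] F [ 0.3  0.1 -0.1] grip 0.003
shift [  8.86  11.78 -24.98] yaw 14.29 | dist 290 jaw turn -71.4
cup1 [([419.0, 294.4, 78.7], 0.93), ([498.1, 269.2, 80.3], 0.88), ([580.1, 240.4, 82.5], 0.83), ([429.3, 314.9, 121.8], 0.51), ([656.6, -419.5, -1.2], 0.2)]
cup1_hook [([590.4, 263.4, 120.6], 0.57)]
start_button_top [([571.9, -44.9, 46.9], 0.51)]
sleeve1 [([641.0, -136.1, 60.1], 0.89), ([638.7, 48.7, 31.7], 0.65), ([734.0, -354.9, 3.2], 0.62), ([640.8, -134.0, 25.0], 0.57)]
cup1 [([500.7, 271.8, 75.2], 0.78), ([423.6, 295.8, 78.8], 0.76), ([579.5, 237.8, 72.7], 0.64)]
cup1_hook [([590.3, 263.9, 125.7], 0.65), ([639.0, -133.6, 36.9], 0.56), ([428.5, 312.8, 119.2], 0.41)]
start_button_top [([573.8, -42.1, 50.8], 0.61), ([533.9, 365.0, 3.3], 0.19), ([506.0, 294.9, 117.3], 0.16)]
sleeve1 [([639.4, 48.5, 29.2], 0.86), ([642.1, -131.7, 58.4], 0.84), ([734.8, -357.7, -1.0], 0.64), ([640.9, -130.1, 28.4], 0.62)]
```

View pics/s26.png

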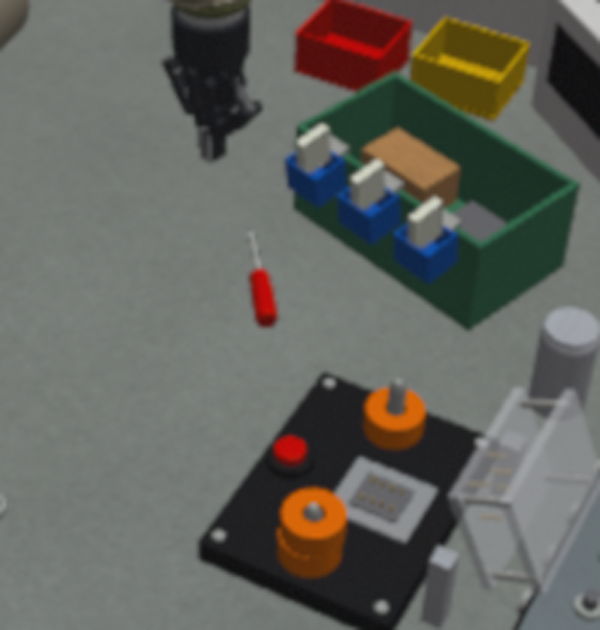

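View pics/t26.png

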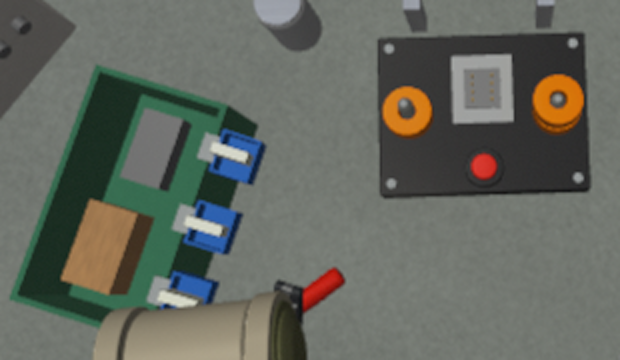

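Run:
```python
from mv import *
s=capture("scene");im=cv2.cvtColor(s["pixels"],cv2.COLOR_RGB2BGR)
a=cv2.resize(im[215:275,280:340],None,fx=9,fy=9,interpolation=cv2.INTER_CUBIC)
b=[(641.3,-133.5),(640,48)]
for z in(30,60,90):
    for q in proj(s,[[643.3+30*np.cos(k),-136+30*np.sin(k),z] for k in _t] if 0 else [[643.3+30*np.cos(k),-136.3+30*np.sin(k),z] for k in np.linspace(0,6.28,40)]):
        cv2.circle(a,(int((q[0]-280+.5)*9),int((q[1]-215+.5)*9)),1,(255,255,0),-1)
cv2.imwrite("pics/s27.png",a)
```

```text
(no output)
```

View pics/s27.png

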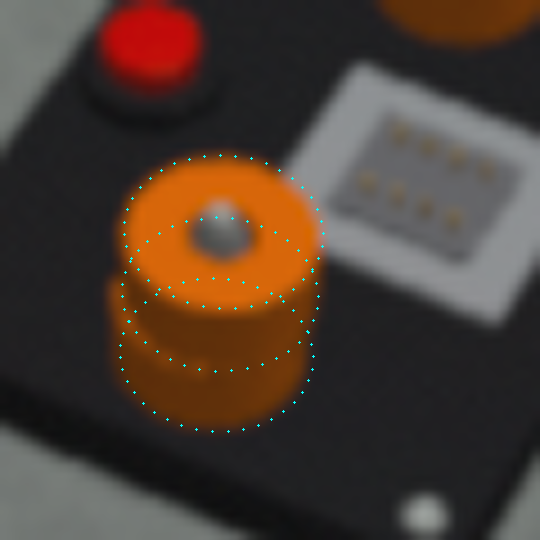

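>>> send_rows(rows="0 0 2 -5 1.5;0 0 4 -10 3;0 0 6.5 -15 4.5;0 1 9 -20 6;0 3 11.8 -25 7.5;0 6 11.8 -25 9;0 8.9 11.8 -25 10.5;0 8.9 11.8 -25 12;0 8.9 11.8 -25 13.5;0 8.9 11.8 -25 14.3;0 8.9 11.8 -25 14.3")

```text
time_s: 50.15
eef_pos: [571.8, -41.8, 109.2]
ee_rot: [0.5, -0.5, 0.5, 0.5]
force: [-0.5, -0.3, -0.5]
grip_width: 0.0
```

Run:
```python
from mv import *
plan((572,-43,60,90),(572,-43,46,90))
s=capture("scene");p=ctrl.sense()["eef_pos"]
crop(s,"s28",260,150,110,110,6,proj(s,[p]))
```

```text
t 50.1 pos [571.8 -41.8 109.2] jaw 90.03 j6 -1.85 down [-3.e-04  1.e-04 -1.e+00] F [-0.5 -0.3 -0.5] grip 0.0
shift [ 4.92 -0.02 -0.12] yaw 0.01 | dist 49 jaw turn -0.0
shift [ 6.32 -0.02 -0.12] yaw 0.01 | dist 63 jaw turn -0.0
```

View pics/s28.png

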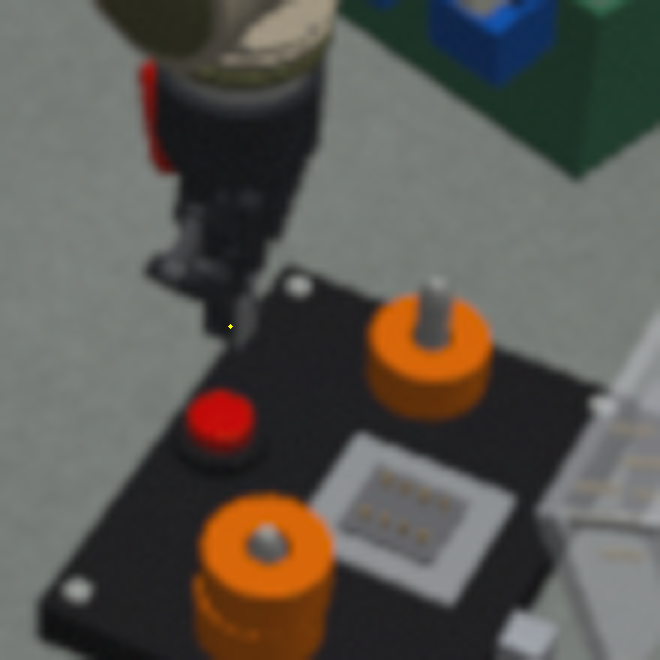

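>>> send_rows(rows="0 3 0 -0.1 0;0 5 0 -0.1 0;0 5.5 0 -0.1 0;0 5.5 0 -0.1 0")

```text
time_s: 50.6
eef_pos: [571.7, -42.8, 54.2]
ee_rot: [0.499, -0.5, 0.5, 0.501]
force: [1.3, -0.4, 0.5]
grip_width: 0.003
```

>>> send_rows(rows="0 0.2 0 0 0;0 0.4 0 0 0;0 0.6 0 0 0;0 0.6 0 0 0")

```text
time_s: 51.0
eef_pos: [572.4, -43.1, 49.0]
ee_rot: [-0.5, 0.501, -0.499, -0.5]
force: [0.7, 0.3, 2.4]
grip_width: -0.002
```

>>> send_rows(rows="0 0.2 0 0 0;0 0.4 0 0 0;0 0.6 0 0 0;0 0.7 0 0 0;0 0.7 0 0 0;0 0.7 0 0 0")

```text
time_s: 51.6
eef_pos: [572.7, -43.1, 45.4]
ee_rot: [-0.5, 0.501, -0.499, -0.499]
force: [-11.7, 2.2, 38.1]
grip_width: 0.001
```

>>> send_rows(rows="0 0.6 0 0 0;0 -1 0 0 0;0 -5 0 0 0;0 -10 0 0 0;0 -12 0 0 0;0 -12 0 0 0")

```text
time_s: 52.2
eef_pos: [572.7, -43.1, 164.1]
ee_rot: [-0.501, 0.502, -0.499, -0.499]
force: [0.2, -0.1, -1.3]
grip_width: 0.005
```

>>> send_rows(rows="0 0 15 0 0;0 0 20 0 0;0 0 20 0 0;0 0 20 0 0;0 0 20 0 0;0 0 20 0 0;0 0 20 0 0")

```text
time_s: 52.9
eef_pos: [372.5, -43.3, 161.0]
ee_rot: [0.5, -0.5, 0.5, 0.5]
force: [0.6, -0.1, 0.4]
grip_width: -0.001
```

Run:
```python
from mv import *
plan()
s=capture("scene");crop(s,"s29",200,70,200,210,3)
t=capture("top");save(t,"t29")
for k in("cup1","sleeve1","start_button_top"):
    print(k,[(np.round(d["location"],1).tolist(),round(d["confidence"],2)) for d in nets.spot_point(t,k)])
```

```text
t 52.9 pos [372.5 -43.3 161. ] jaw 90.06 j6 -2.0 down [-4.e-04  2.e-04 -1.e+00] F [ 0.6 -0.1  0.4] grip -0.001
cup1 [([579.5, 234.9, 75.6], 0.85), ([422.3, 293.3, 78.5], 0.77)]
sleeve1 [([642.2, 49.5, 31.1], 0.92), ([642.0, -133.1, 58.7], 0.83), ([736.3, -352.0, 1.6], 0.69), ([635.2, -131.2, 26.7], 0.6), ([505.9, 293.1, 116.9], 0.36)]
start_button_top [([571.6, -45.1, 50.0], 0.65), ([641.0, 45.8, 34.4], 0.4)]
```

View pics/s29.png

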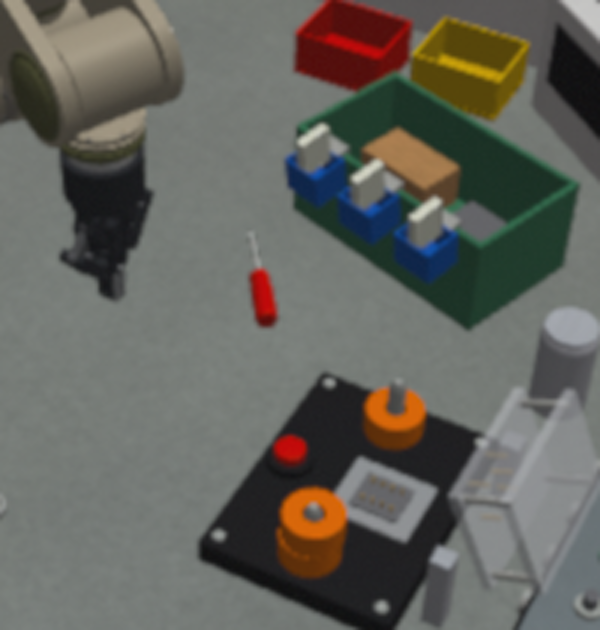

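View pics/t29.png

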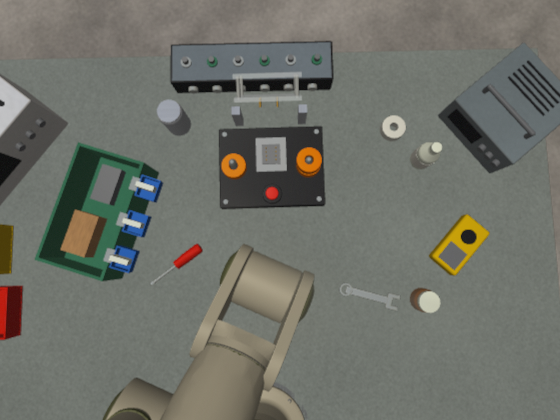

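All three sleeves are on the posts, all three cups hang on the front rim, the button is up again, and the bystanders have not moved. I am handing the job in.

```bash
python3 -c "
from rig import workorder
print(workorder.finish_job())"
```

```text
the job is handed in; nothing more can be done
None
```

The job is done and handed in at about 53 s of the 208 s. The hand-in reports no verdict, so the result rests on my own last checks.

- **Sleeves:** Three orange sleeves were present. Two are stacked flat on the right post and one is on the left post. One was knocked about 4 cm aside during the run, so I located it again before picking it up. The two stacked sleeves sit slightly off each other, by my estimate about 1.5 mm each from the post axis (limit 6 mm).
- **Cups:** All three hang by their hooks on the tote's front rim, cup outside. I set each one by first touching the hook to the wall, then lowering it until the hook met the rim.
- **Button:** I pressed it until the force showed it against its stop (38 N, about 6 mm down), then raised the arm. In the last pictures it is up again.
- **Other things:** The last top picture shows the white look-alike and the bystanders where they started. The arm stands clear of everything.

**Disagreements:** The two cameras differed by about 4–5 mm in y, so I relied on contact for the fits. On the last top picture the network found only two of the three cups, but both pictures clearly show all three hanging.

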